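Zero the bench length gauge on its reference bar

TASK

Set up the length gauge on its reference bar: slide the carriage fully back against its end stop, lay the steel reference bar in the two V rests without dropping it, then slide the carriage up until the bar is held snugly, without a gap, between the two measuring faces. With the bar held like that, use the stylus to push in the recessed button below the display, then lay the stylus down flat on the worktop, clear of the gauge. Leave the bar in the closed gauge, and do not knock the beaker or the weighing bottle out of place.

Things in the scene. Friction and masses are not known exactly. Their poses are not given: they have to be found in the camera images.
- gauge: bench length gauge, fixed: grey bed 122 mm deep (its x), 400 mm long (its y), top 20 mm above the worktop. Origin: centre of its underside at worktop height; x away from the operator, y along the rail to the left, z up. The measuring axis runs along y at x = 0, 80 mm up. The display head stands at the right end: x -48 to +50, y -190 to -112 mm, 126 mm high, display and button on its front (-x)
- bar_seat (a point): where the bar's middle is when it lies in both V rests against the fixed face: gauge (0, -35, 80) mm. The two fixed aluminium V rests, 12 mm thick, stand 45 mm either side along y; a 24 mm bar lying in both is on the measuring axis. Between the rests all is open down to the rail, 32 mm up
- fixed_face (a point): the fixed measuring face: end of a 16 mm round anvil that comes 12 mm out of the display head; gauge frame (0, -100, 80) mm, faces +y
- carriage (a joint): position of the carriage along the rail = gap in m between its measuring face and the fixed one; 0 to 0.172, 0.172 is at the end stop (left end). It stays where it is pushed, friction about 2.5 N
- carriage_knob (a point): centre of the top of the carriage's upright black round knob, 21 mm in diameter and 38 mm tall, on the carriage's flat top; its top is 142 mm above the worktop. It may be pushed from either side or gripped. The carriage body under it is 56 mm long along the rail; a 16 mm spindle comes 55 mm out of its -y side
- carriage_face (a point): the moving measuring face: centre of the end of the carriage's spindle, on the measuring axis, 83 mm from the knob's axis towards the fixed face
- zero (a joint): travel of the recessed white button in m: 0 is out, 0.004 fully in; its spring takes 2 N at the start and 4 N fully in
- zero_top (a point): centre of the button's face when out: gauge frame (-42.5, -150, 54) mm. The button is 15 mm in diameter, at the bottom of a 17 mm round hole, 5.5 mm behind the front panel (x = -48 mm); it is pushed along the gauge's +x, level
- reference_bar: steel reference bar, 24 mm in diameter and 130 mm long, with a square black grip 30 x 30 mm and 40 mm long round its middle; 0.34 to 0.5 kg. It lies on one side of the grip on the worktop. Origin: centre of the underside of the grip; the bar lies along its own y, its axis 15 mm above the origin; z up
- bar_middle (a point): middle of the bar on its axis, 15 mm above the body's origin
- stylus: stylus: octagonal wooden handle 14 mm across the flats and 80 mm long, brass ferrule, straight steel pin 6 mm in diameter; lies on the worktop. Origin: under the middle of the handle; its x points along it to the tip, its axis 7 mm above the origin; z up
- stylus_tip (a point): end of the stylus's pin, 95 mm from the middle of the handle, on the axis
- beaker: bystander: glass beaker 102 x 111 mm, 132 mm high; origin centre of underside
- weighing_bottle: bystander: small lidded glass weighing bottle, 44 mm in diameter, 57 mm high; origin centre of underside

How it is judged:
By the outcome, as a careful person would: the job done as asked, in the order asked, and still so for the second after the job is handed in, with the robot touching nothing.
It also fails if it takes over 72 s, if anything falls off the work surface, if the arm or the gripper's body presses on something with over 40 N, if the wrist force passes 120 N, or if a joint passes its speed limit or range.

ROBOT

A 6-joint arm with a two-finger parallel gripper is mounted at the origin on a cart in front of the work surface, level with it; the furniture and walls round the work are solid. World frame = base frame: x ahead of the robot, y to its left, z up, the work surface at z = 0. Lengths are in m, angles in rad, forces in N, time in s.
With the tool pointing down it reaches from about 0.4 to 0.825 m from the base axis. Payload 7 kg.
Tool frame: the origin (TCP) lies on the mounting face of the last link; the fingertips stand 178 mm ahead of it and the grasp point (between the pads) lies 159 mm ahead of it; z points along the fingers, y is the direction in which the jaws open and shut (so a half turn about z gives the same grasp; the last joint's range is limited). The gripper opens to 88 mm and grips with 3 to 60 N. Pads are 19 mm wide; open, the fingers measure 130 mm over their backs; the gripper's body (78 mm by 193 mm) begins 47 mm behind the grasp point.
Start: joints at [-1.05, 0.359, 0.012, 0, -1.224, -0.288], TCP at [0.156, -0.657, 0.405] pointing down, gripper open.
Joint ranges: [-3.07, 3.07], [-1.43, 2.12], [-1.02, 1.25], [-3.03, 1.67], [-3.05, -0], [-3.03, 3.03]. Speed limits (rad/s): [2.39, 2.39, 3.01, 3.14, 3.14, 3.14].

INTERFACE

Orientations are given as [roll, pitch, yaw] about the fixed x, y, z axes, in that order (R = Rz(yaw) Ry(pitch) Rx(roll)).
In Python, from station import * gives the robot as it stands.
- The arm moves only by the tool arm_command, never from a script. Its argument "targets" is a list of rows, each a list of 3 entries, a list of its own where there are three numbers: the turn, a rotation vector about the world's x, y, z in rad, then the shift along the world's x, y, z in mm, then the closure, from 0 (fully open) to 1 (shut). In form: [[[wx, wy, wz], [tx, ty, tz], fingers], ...]. A call has 1 to 8 rows; each row shifts and turns the commanded pose from where the row before left it; what a row does not reach is not made up. A row lasts 1/10 s, in which the tool goes at most 50 mm and 8.59 degrees, less where a joint would pass 70% of its speed; a pose out of reach is approached as far as the arm can. A call with a gripper value outside its range is refused whole. The fingers move at their own pace and stop on an object; "squeeze" is the grip in N (left out, the last holds). Time passes only in rows, so rows that do not move let the fingers close. It gives the time, the measured TCP pose, the force and the opening at its end, in the units of the state.
- get_state(): the state, without advancing time (a new reading comes with each control period).
- grab_frame(name): name is "side" or "top"; returns (picture, depth): 420x560x3 uint8, red, green, blue; 420x560 float32, m along the optical axis (not along the pixel's ray), 0 where there is no reading.
- camera_params(name): a dict with "mtx" (3x3 intrinsics, pixels), "eye" and "orientation" of the camera in the world. Camera axes: x right, y down, z forward; pixel columns grow to the right and rows downward; lengths in m; the calibration is good to about 2 mm. A picture is of the moment at which its call begins. camera_params takes no time and is no camera call.
- job_done(): hands the job in, once; it reports no verdict.
The state is a dict: "t": time; "q": joint angles; "qd": joint speeds; "joint_efforts": joint torques, N m; "eef_pos": TCP position; "ee_rot": TCP orientation; "force": force on the tool from outside, world axes, zero at the start; "moment": the same for the moment, N m; "width": finger opening in m.
Only numpy, scipy, OpenCV 4.12 (cv2) and the standard library are available. Lean on these libraries where they do the work, as an engineer would, in place of code of your own. Each camera call takes 0.05 s, during which the arm holds its last target.

## Working session

There is one attempt and no reset: what is moved stays moved. The work goes in short steps, Python scripts to look and compute and a tool call to move; the robot and the scene stay as the last step left them, time stands still between calls to the robot, and variables do not carry over. Pictures are saved under pics/ and viewed, and the job is handed in when it is done.

Besides the shell and the picture viewer there is one more tool, called after "Call:" as name([rows], argument=value, ...), one row to a line, values as JSON. arm_command: Moves the arm, as the interface text tells. Its arguments: {"type":"object","properties":{"targets":{"type":"array"},"squeeze":{"type":"number"}},"required":["targets"]}

```bash
mkdir -p pics; ls; python3 - <<'E'
from station import *
import cv2,numpy as np
s=get_state();print({k:np.round(v,3) for k,v in s.items()})
for n in("top","side"):
    im,d=grab_frame(n);cv2.imwrite(f"pics/{n}0.png",im[:,:,::-1]);np.save(f"{n}0.npy",d);np.save(f"{n}0i.npy",im)
    print(n,{k:np.round(v,4).tolist() for k,v in camera_params(n).items()})
E
```

```text
pics
{'t': np.float64(0.0), 'q': array([-1.05 ,  0.359,  0.011, -0.   , -1.224, -0.288]), 'qd': array([ 0.   , -0.001,  0.   ,  0.   , -0.001, -0.   ]), 'joint_efforts': array([ 2.0000e-03, -5.8272e+01,  2.9307e+01,  6.9970e+00,  7.0000e-03,
       -0.0000e+00]), 'eef_pos': array([ 0.156, -0.657,  0.404]), 'ee_rot': array([ 3.14 , -0.   , -2.909]), 'force': array([ 0.169, -0.179,  0.493]), 'moment': array([ 0.032, -0.008,  0.01 ]), 'width': np.float64(0.088)}
top {'mtx': [[500.259, 0.0, 280.5976], [0.0, 500.259, 211.2803], [0.0, 0.0, 1.0]], 'eye': [0.2147, 0.0017, 1.3208], 'orientation': [-2.9266, 0.0059, -1.6648]}
side {'mtx': [[542.6063, 0.0, 271.9674], [0.0, 542.6063, 213.3639], [0.0, 0.0, 1.0]], 'eye': [-0.0669, 0.8666, 0.8225], 'orientation': [-2.1614, 0.0204, -2.5932]}
```

View pics/top0.png

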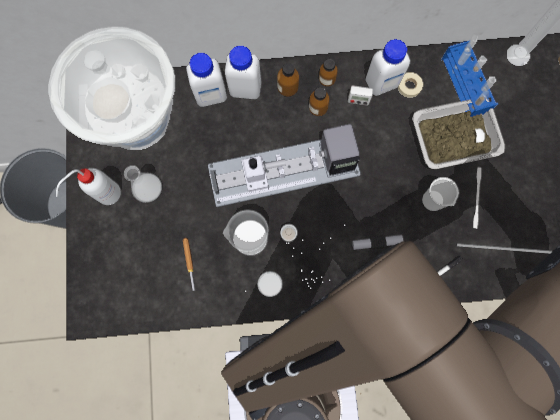

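View pics/side0.png

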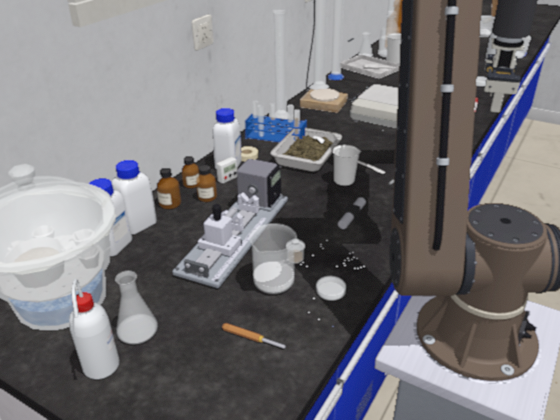

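```bash
cat > h.py <<'E'
import numpy as np,cv2
from scipy.spatial.transform import Rotation as R
from station import *
def ray(n,u,v):
    c=camera_params(n);m=np.array(c["mtx"]);d=R.from_euler("xyz",c["orientation"]).as_matrix()@np.array([(u-m[0,2])/m[0,0],(v-m[1,2])/m[1,1],1]);return np.array(c["eye"]),d
def onz(n,u,v,z):
    e,d=ray(n,u,v);return e+d*(z-e[2])/d[2]
def proj(n,P):
    c=camera_params(n);m=np.array(c["mtx"]);p=R.from_euler("xyz",c["orientation"]).as_matrix().T@(np.array(P)-c["eye"]);q=m@p;return q[:2]/q[2]
def cloud(n,d):
    c=camera_params(n);m=np.array(c["mtx"]);v,u=np.mgrid[:420,:560]
    P=np.stack([(u-m[0,2])/m[0,0]*d,(v-m[1,2])/m[1,1]*d,d],-1)
    return P@R.from_euler("xyz",c["orientation"]).as_matrix().T+c["eye"]
E
python3 - <<'E'
from h import *
im=cv2.imread("pics/top0.png")
a=im[120:215,195:370];cv2.imwrite("pics/a.png",cv2.resize(a,None,fx=4.5,fy=4.5,interpolation=cv2.INTER_CUBIC))
b=im[225:265,335:420];cv2.imwrite("pics/b.png",cv2.resize(cv2.convertScaleAbs(b,alpha=2),None,fx=8,fy=8,interpolation=cv2.INTER_CUBIC))
b=im[230:300,160:220];cv2.imwrite("pics/c.png",cv2.resize(b,None,fx=8,fy=8,interpolation=cv2.INTER_CUBIC))
im=cv2.imread("pics/side0.png")
a=im[150:290,170:370];cv2.imwrite("pics/d.png",cv2.resize(a,None,fx=4,fy=4,interpolation=cv2.INTER_CUBIC))
P=cloud("top",np.load("top0.npy"))
for uv in [(150,300),(400,200),(378,242),(250,160),(340,140),(343,160)]: print(uv,P[uv[1],uv[0]].round(4))
E
```

```text
(150, 300) [ 0.2995  0.344  -0.0024]
(400, 200) [ 0.5033 -0.3433 -0.0016]
(378, 242) [ 0.3899 -0.2611  0.0337]
(250, 160) [0.609  0.0477 0.1383]
(340, 140) [ 0.6442 -0.1822  0.1255]
(343, 160) [ 0.5914 -0.1835  0.1243]
```

View pics/a.png

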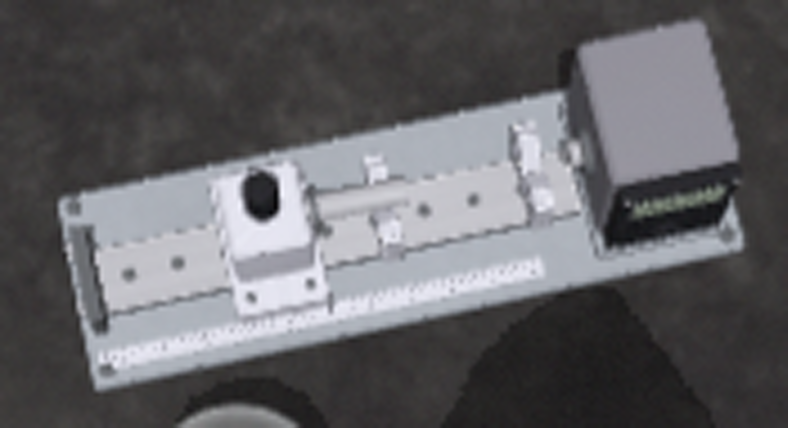

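View pics/b.png

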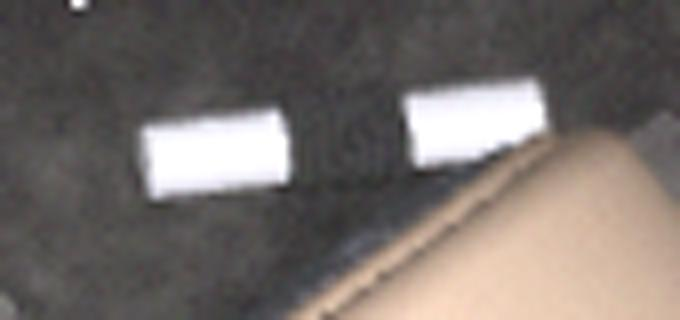

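View pics/c.png

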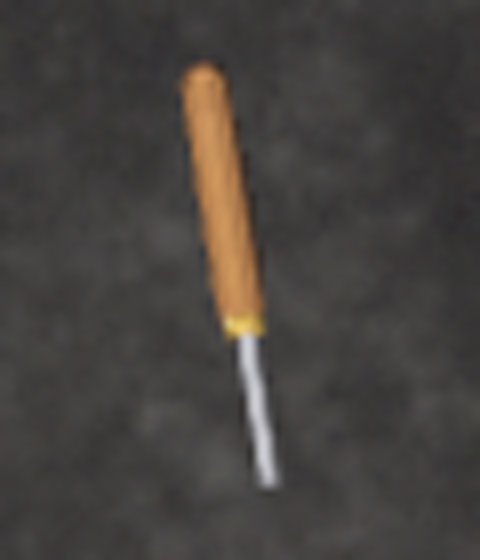

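View pics/d.png

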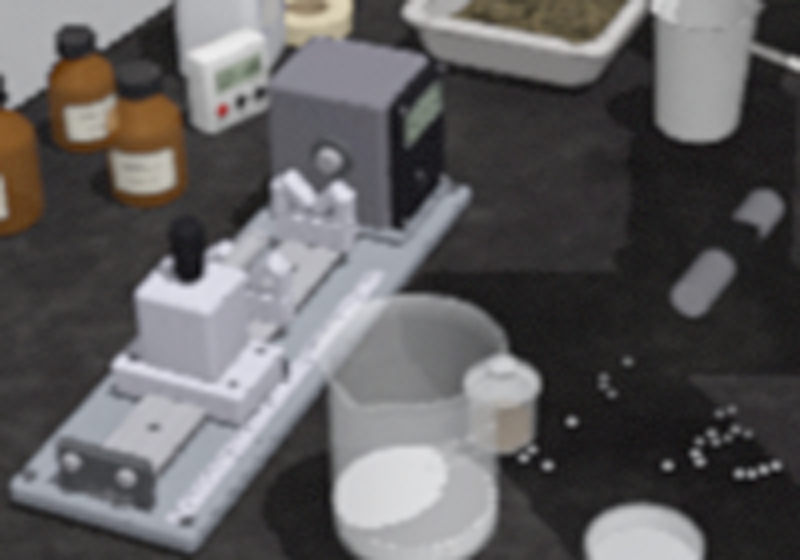

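```bash
python3 - <<'E'
from h import *
from scipy.optimize import least_squares
def o(x,y,f,u0,v0): return (x+.5)/f-.5+u0,(y+.5)/f-.5+v0
pts=[((61,199),(61,200,20)),((96,389),(-61,200,20)),((743,246),(-61,-200,20)),((577,48),(50,-112,126)),((701,20),(50,-190,126)),((738,166),(-48,-190,126)),((609,188),(-48,-112,126))]
W=[];G=[]
for (x,y),g in pts:
    u,v=o(x,y,4.5,195,120);W.append(onz("top",u,v,g[2]/1000)[:2]);G.append(g)
W=np.array(W);G=np.array(G)/1000
def f(p,r=False):
    c,s=np.cos(p[2]),np.sin(p[2]);return (p[:2]+G[:,:2]@np.array([[c,s],[-s,c]])-W)
r=least_squares(lambda p:f(p).ravel(),[.58,-.05,0.]);print("gauge",r.x,np.degrees(r.x[2]));print((f(r.x)*1000).round(1))
p=r.x;np.save("g.npy",p)
# side-view check
c,s=np.cos(p[2]),np.sin(p[2])
for g in [(-48,-190,126),(-48,-112,126),(50,-112,126),(-61,200,20),(61,200,20),(-61,-200,20)]:
    w=[p[0]+(c*g[0]-s*g[1])/1e3,p[1]+(s*g[0]+c*g[1])/1e3,g[2]/1e3];q=proj("side",w);print(g,q.round(1),"in crop d",((q-[170,150])*4).round())
# knob
u,v=o(262,180,4.5,195,120);k=onz("top",u,v,.142);print("knob?",k)
# bar: ends on axis, silhouettes; axis at z .015
A=onz("top",*o((142+148)/2,(128+197)/2,8,335,225),.015);B=onz("top",*o((538+548)/2,(82+133)/2,8,335,225),.015)
print("bar",A,B,np.linalg.norm(A-B));
for x,y in[(142,128),(150,197),(278,109),(290,182),(404,96),(416,165),(538,82)]: print(onz("top",*o(x,y,8,335,225),.02).round(4))
# stylus
im=np.load("top0i.npy").astype(int)
for nm,x,y,z in[("butt",203,66,.007),("ferr",243,328,.007),("tip",269,487,.007)]:
    print(nm,onz("top",*o(x,y,8,160,230),z).round(4))
E
```

```text
gauge [ 0.61502798 -0.034424    0.13083733] 7.496426640510851
[[ 1.   5.3]
 [-0.4  2.7]
 [ 0.9 -0.9]
 [ 5.2  3. ]
 [ 5.5 -2.9]
 [-4.  -5.9]
 [-8.3 -1.4]]
(-48, -190, 126) [280.5 163.3] in crop d [442.  53.]
(-48, -112, 126) [268.6 176.9] in crop d [394. 108.]
(50, -112, 126) [234.5 169.9] in crop d [258.  80.]
(-61, 200, 20) [217.6 284.3] in crop d [191. 537.]
(61, 200, 20) [171.2 270.8] in crop d [  5. 483.]
(-61, -200, 20) [286.7 196.1] in crop d [467. 184.]
knob? [0.60808062 0.0404914  0.142     ]
bar [ 0.39114707 -0.19764975  0.015     ] [ 0.39688244 -0.33042522  0.015     ] 0.13289928431093187
[ 0.4019 -0.1973  0.02  ]
[ 0.379  -0.1971  0.02  ]
[ 0.4039 -0.2425  0.02  ]
[ 0.3796 -0.2433  0.02  ]
[ 0.4043 -0.2843  0.02  ]
[ 0.3813 -0.285   0.02  ]
[ 0.4047 -0.3288  0.02  ]
butt [0.4533 0.2427 0.007 ]
ferr [0.3652 0.2342 0.007 ]
tip [0.3128 0.2287 0.007 ]
```

```bash
python3 - <<'E'
from h import *
def tile(f,pts,name,r=10,s=20):
    im=cv2.imread(f);T=[]
    for u,v in pts:
        a=im[v-r:v+r,u-r:u+r];a=cv2.resize(a,None,fx=s,fy=s,interpolation=cv2.INTER_CUBIC)
        a=cv2.normalize(a,None,0,255,cv2.NORM_MINMAX)
        for i in range(0,2*r,5):
            cv2.putText(a,str(u-r+i),(i*s,10),0,.35,(0,255,255));cv2.putText(a,str(v-r+i),(0,i*s+10),0,.35,(0,255,255))
            cv2.line(a,(i*s+s//2,0),(i*s+s//2,2*r*s),(0,90,90));cv2.line(a,(0,i*s+s//2),(2*r*s,i*s+s//2),(0,90,90))
        T.append(a)
    cv2.imwrite(name,np.hstack(T))
tile("pics/top0.png",[(209,165),(217,206)],"pics/e1.png")
tile("pics/top0.png",[(359,174),(340,158)],"pics/e2.png")
tile("pics/side0.png",[(174,272),(218,286)],"pics/e3.png")
tile("pics/side0.png",[(287,198),(217,209)],"pics/e4.png")
E
```

```text
(no output)
```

View pics/e1.png

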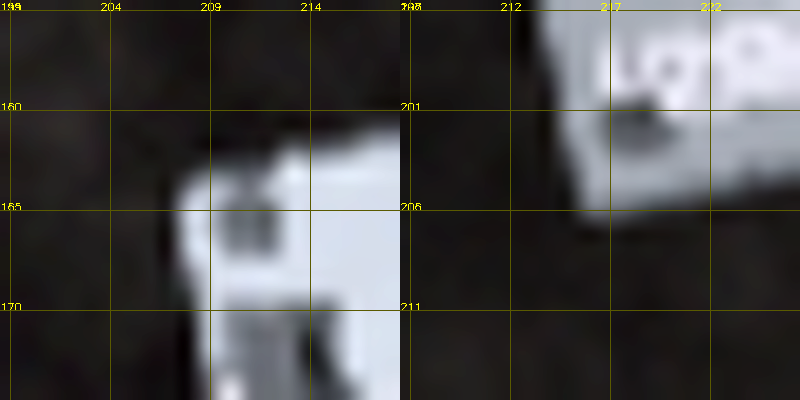

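View pics/e2.png

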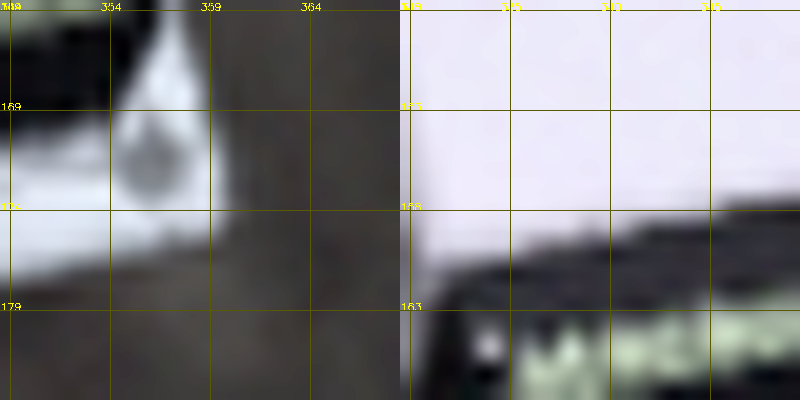

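View pics/e3.png

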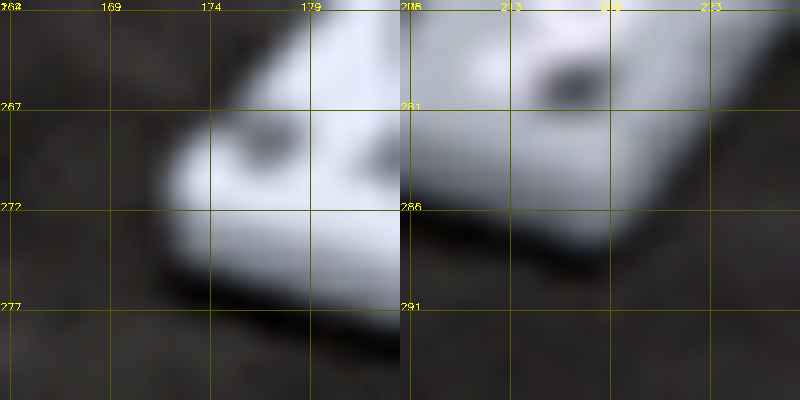

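View pics/e4.png

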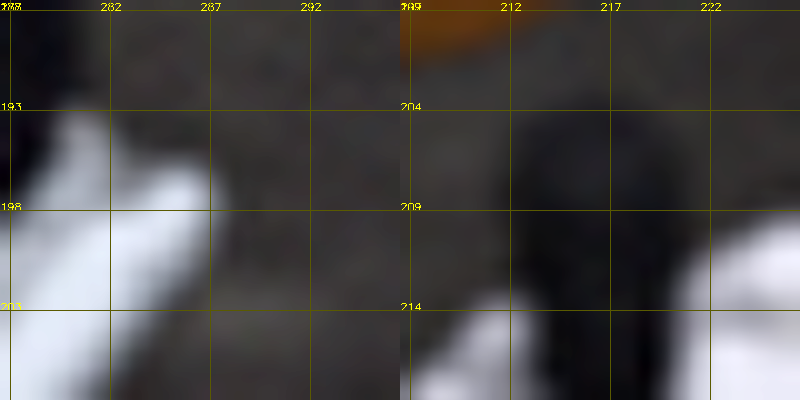

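```bash
python3 - <<'E'
from h import *
from scipy.optimize import least_squares
D=[("top",(207.6,163.2),(61,200,20)),("top",(215.4,206.2),(-61,200,0)),("top",(360,175.3),(-61,-200,0)),
("side",(172.0,276),(61,200,0)),("side",(218.2,287.8),(-61,200,0)),("side",(287.4,196),(-61,-200,20)),
("top",(195+577.5/4.5-.4,120+48.5/4.5-.4),(50,-112,126)),("top",(195+701.5/4.5-.4,120+20.5/4.5-.4),(50,-190,126))]
def wld(p,g):
    c,s=np.cos(p[2]),np.sin(p[2]);return [p[0]+(c*g[0]-s*g[1])/1e3,p[1]+(s*g[0]+c*g[1])/1e3,g[2]/1e3]
f=lambda p,D=D:np.concatenate([proj(n,wld(p,g))-uv for n,uv,g in D])
for DD in(D,D[:6],D[:3],D[3:6]):
    r=least_squares(lambda p:f(p,DD),[.6,-.03,.13]);print(r.x.round(4));print(r.fun.reshape(-1,2).round(1).tolist())
    if DD is D[:6] or len(DD)==6: np.save("g.npy",r.x)
p=np.load("g.npy")
# other check points
for nm,g in [("head FL top",(-48,-112,126)),("anvil",(0,-100,80)),("headBL",(50,-112,126)),("rest1",(0,-80,80)),("rest2",(0,10,80))]:
    print(nm,[proj(n,wld(p,g)).round(1).tolist() for n in("top","side")])
# knob: top view silhouette centre, side view top
for uv,n in(((252.8,159.5),"top"),((216.5,205.8),"side")):
    k=onz(n,*uv,.142);d=k[:2]-p[:2];c,s=np.cos(p[2]),np.sin(p[2]);print("knob gauge",n,(c*d[0]+s*d[1])*1e3,(-s*d[0]+c*d[1])*1e3,k)
for nm,uv in (("head FL top",(331,162)),):
    print(onz("top",*uv,.126))
E
```

```text
[ 0.6151 -0.0366  0.1184]
[[-0.5, -0.5], [0.9, 0.8], [-0.3, 1.5], [0.1, 0.4], [-0.5, 2.6], [0.4, 0.0], [-0.3, -1.6], [2.1, -1.5]]
[ 0.6172 -0.0379  0.1237]
[[-0.1, -0.9], [1.5, 0.4], [0.1, 0.4], [0.1, -0.0], [-0.4, 2.0], [-0.3, -0.5]]
[ 0.6172 -0.0365  0.1254]
[[-0.6, -0.8], [1.1, 0.5], [-0.4, 0.3]]
[ 0.6179 -0.0401  0.1215]
[[0.3, -0.7], [-0.3, 1.3], [-0.0, -0.9]]
head FL top [[332.1, 163.9], [268.8, 176.2]]
anvil [[321.6, 153.0], [250.7, 190.0]]
headBL [[322.9, 127.8], [235.0, 169.1]]
rest1 [[314.1, 154.6], [247.3, 193.7]]
rest2 [[280.3, 161.8], [231.1, 211.4]]
knob gauge top 0.9407695428509805 78.98295930086428 [0.60837479 0.04054976 0.142     ]
knob gauge side -5.017781103402251 83.38777640814371 [0.60191839 0.04418591 0.142     ]
[ 0.58848844 -0.15281612  0.126     ]
```

Call:
arm_command([
  [[0,0,0.073],[22.6,34.9,0],0],
  [[0,0,0.073],[22.6,34.9,0],0],
  [[0,0,0.073],[22.6,34.9,0],0],
  [[0,0,0.073],[22.6,34.9,0],0],
  [[0,0,0.073],[22.6,34.9,0],0],
  [[0,0,0.073],[22.6,34.9,0],0],
  [[0,0,0.073],[22.6,34.9,0],0],
  [[0,0,0.073],[22.6,34.9,0],0],
], squeeze=20)

```text
t: 0.9
eef_pos: [0.337, -0.376, 0.4045]
ee_rot: [3.141, 0.0, -2.322]
force: [0.0, -0.6, -0.5]
width: 0.0878
```

Call:
arm_command([
  [[0,0,0.073],[22.6,34.9,0],0],
  [[0,0,0.073],[22.6,34.9,0],0],
  [[0,0,0.073],[22.6,34.9,0],0],
  [[0,0,0.073],[22.6,34.9,0],0],
  [[0,0,0.073],[22.6,34.9,0],0],
  [[0,0,0.073],[22.6,34.9,0],0],
  [[0,0,0.073],[22.6,34.9,0],0],
  [[0,0,0.073],[22.6,34.9,0],0],
])

```text
t: 1.7
eef_pos: [0.5178, -0.0967, 0.4046]
ee_rot: [3.141, 0.0, -1.738]
force: [0.1, -1.7, 0.3]
width: 0.0872
```

Call:
arm_command([
  [[0,0,0.073],[22.6,34.9,0],0],
  [[0,0,0.073],[22.6,34.9,0],0],
  [[0,0,0.073],[22.6,34.9,0],0],
  [[0,0,0.0],[22.6,34.9,0],0],
  [[0,0,0],[0,0,-20],0],
  [[0,0,0],[0,0,0],0],
])

```text
t: 2.3
eef_pos: [0.6072, 0.0422, 0.3813]
ee_rot: [3.136, -0.001, -1.521]
force: [-0.3, -1.0, -0.6]
width: 0.0878
```

```bash
python3 - <<'E'
from h import *
s=get_state();print({k:np.round(v,3).tolist() for k,v in s.items()})
for n in("top","side"):
    im,d=grab_frame(n);cv2.imwrite(f"pics/{n}1.png",im[:,:,::-1])
    print(n,[proj(n,P).round() for P in([.6075,.042,.142],[.6213,-.0717,.08])])
E
```

```text
{'t': 2.3, 'q': [0.39, 0.268, -0.172, -0.001, -1.137, -0.339], 'qd': [-0.022, -0.038, 0.016, 0.016, -0.044, 0.005], 'joint_efforts': [0.953, -50.963, 29.858, 7.185, 0.742, -0.053], 'eef_pos': [0.607, 0.042, 0.381], 'ee_rot': [3.136, -0.001, -1.521], 'force': [-0.297, -0.981, -0.635], 'moment': [-0.055, 0.22, -0.001], 'width': 0.088}
top [array([252., 160.]), array([297., 158.])]
side [array([215., 205.]), array([239., 203.])]
```

View images.

View pics/top1.png

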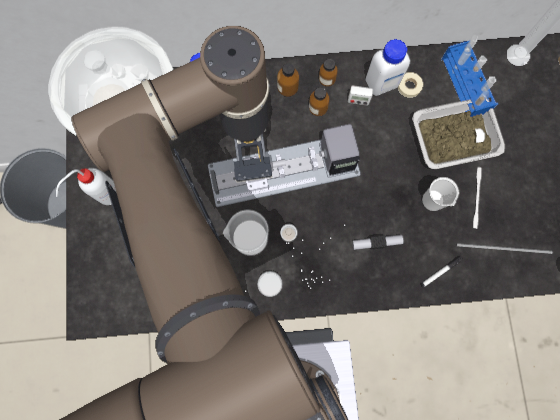

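View pics/side1.png

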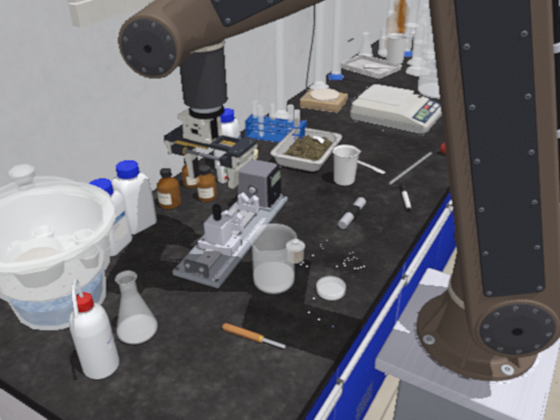

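Call:
arm_command([
  [[0,0,0.073],[0,0,-30],0.3],
  [[0,0,0],[0,0,-30],0.3],
  [[0,0,0],[0,0,-25],0.3],
  [[0,0,0],[0,0,-10],0.3],
  [[0,0,0],[0,0,0],0.3],
])

```text
t: 2.9
eef_pos: [0.6074, 0.0405, 0.2894]
ee_rot: [3.14, -0.001, -1.45]
force: [0.8, -0.2, 0.1]
width: 0.0619
```

```bash
python3 - <<'E'
from h import *
s=get_state();print({k:np.round(s[k],4).tolist() for k in("eef_pos","ee_rot","force","width")})
for n in("side",):
    im,d=grab_frame(n);cv2.imwrite(f"pics/{n}2.png",cv2.resize(im[120:270,140:340,::-1],None,fx=4,fy=4,interpolation=cv2.INTER_CUBIC))
im=cv2.imread("pics/top1.png")
b=im[225:265,335:420];cv2.imwrite("pics/b.png",cv2.resize(cv2.convertScaleAbs(b,alpha=1.3),None,fx=8,fy=8,interpolation=cv2.INTER_CUBIC))
b=im[200:265,215:310];cv2.imwrite("pics/bk.png",cv2.resize(b,None,fx=8,fy=8,interpolation=cv2.INTER_CUBIC))
E
```

```text
{'eef_pos': [0.6074, 0.0405, 0.2894], 'ee_rot': [3.1401, -0.0005, -1.4497], 'force': [0.8021, -0.1885, 0.0851], 'width': 0.0619}
```

View pics/side2.png

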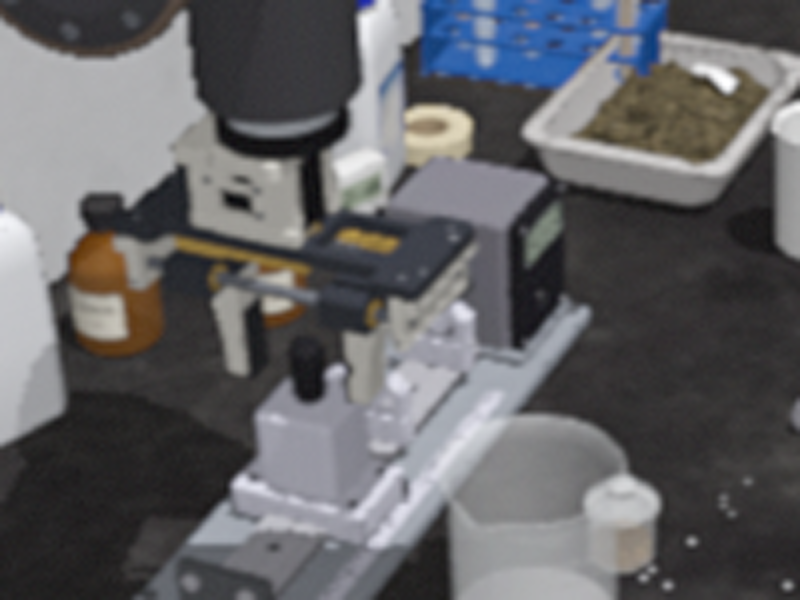

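View pics/b.png

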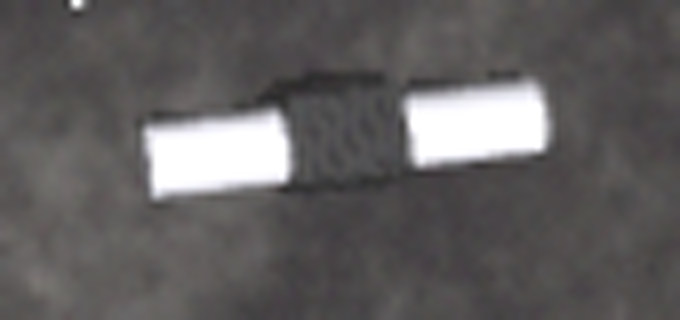

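View pics/bk.png

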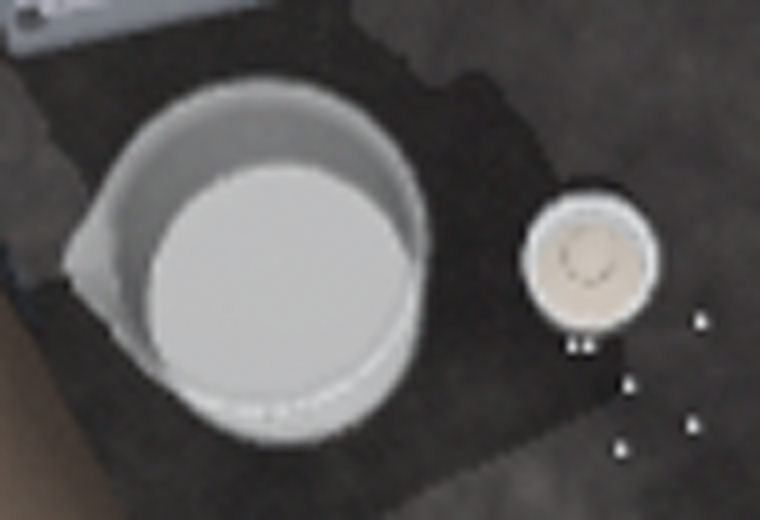

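Call:
arm_command([
  [[0,0,0],[0,0,-2],1],
  [[0,0,0],[0,0,0],1],
  [[0,0,0],[0,0,0],1],
  [[0,0,0],[0,0,0],1],
  [[0,0,0],[0,0,0],1],
  [[0,0,0],[0,0,0],1],
], squeeze=20)

```text
t: 3.55
eef_pos: [0.6051, 0.0406, 0.2874]
ee_rot: [3.134, -0.001, -1.449]
force: [-10.5, -0.0, 10.4]
width: 0.0201
```

```bash
python3 - <<'E'
from h import *
p=np.load("g.npy")
def o(x,y,f,u0,v0): return (x+.5)/f-.5+u0,(y+.5)/f-.5+v0
for x,y in[(260,75),(64,260),(430,240),(285,440)]: print("beaker",onz("top",*o(x,y,8,215,200),.132).round(3))
print("beaker base",onz("top",*o(280,290,8,215,200),.03).round(3))
print("bottle",onz("top",*o(588,262,8,215,200),.057).round(3))
for x,y,z in[(142,128,.015),(150,197,.01),(538,82,.015),(548,150,.01)]: print("bar",onz("top",*o(x,y,8,335,225),z).round(4))
im=cv2.imread("pics/top1.png")[225:262,345:412];m=cv2.inRange(im,(140,140,140),(255,255,255))
n,l,st,c=cv2.connectedComponentsWithStats(m);print(st,c+[345,225])
C=[onz("top",*(c[i]+[345,225]),.018) for i in range(1,n) if st[i,4]>60];print(C,(C[0]+C[1])/2)
E
```

```text
beaker [0.487 0.065 0.132]
beaker [0.436 0.129 0.132]
beaker [0.432 0.018 0.132]
beaker [0.375 0.067 0.132]
beaker base [0.438 0.07  0.03 ]
bottle [ 0.433 -0.031  0.057]
bar [ 0.4026 -0.1981  0.015 ]
bar [ 0.3803 -0.1986  0.01  ]
bar [ 0.4055 -0.33    0.015 ]
bar [ 0.3834 -0.3313  0.01  ]
[[   0    0   67   37 2199]
 [  41   11   17   10  136]
 [   8   14   18   11  144]] [[378.06912233 243.12687585]
 [394.06617647 240.        ]
 [361.77083333 243.89583333]]
[array([ 0.39327757, -0.30700952,  0.018     ]), array([ 0.39105842, -0.22123754,  0.018     ])] [ 0.39216799 -0.26412353  0.018     ]
```

Call:
arm_command([
  [[0,0,0],[-2.5,0,0],1],
  [[0,0,0],[-1.2,10,0],1],
  [[0,0,0],[-2.4,20,0],1],
  [[0,0,0],[-2.4,20,0],1],
  [[0,0,0],[-1.6,13,0],1],
  [[0,0,0],[0,0,0],1],
])

```text
t: 4.15
eef_pos: [0.5962, 0.1053, 0.2874]
ee_rot: [3.138, -0.0, -1.448]
force: [-7.2, 1.3, 5.0]
width: 0.0207
```

Call:
arm_command([
  [[0,0,0],[-1.0,4,0],1],
  [[0,0,0],[-0.5,4,0],1],
  [[0,0,0],[0,0,0],1],
])

```text
t: 4.45
eef_pos: [0.5951, 0.1123, 0.2875]
ee_rot: [3.139, -0.001, -1.449]
force: [-7.0, -0.4, 4.0]
width: 0.0201
```

Call:
arm_command([
  [[0,0,0],[-0.5,3,0],1],
  [[0,0,0],[0,0,0],1],
])

```text
t: 4.65
eef_pos: [0.5947, 0.1151, 0.2875]
ee_rot: [3.139, -0.001, -1.449]
force: [-5.5, -0.5, 3.9]
width: 0.0202
```

Call:
arm_command([
  [[0,0,0],[-0.3,2,0],1],
  [[0,0,0],[0,0,0],1],
])

```text
t: 4.85
eef_pos: [0.5946, 0.1163, 0.2875]
ee_rot: [3.139, -0.002, -1.449]
force: [-3.3, -4.9, 3.4]
width: 0.0203
```

Call:
arm_command([
  [[0,0,0],[-0.2,2,0],1],
  [[0,0,0],[0,0,0],1],
])

```text
t: 5.05
eef_pos: [0.5946, 0.1169, 0.2875]
ee_rot: [3.138, -0.004, -1.449]
force: [-0.7, -13.5, 3.2]
width: 0.0207
```

```bash
python3 - <<'E'
from h import *
for n in("side","top"):
    im,d=grab_frame(n)
    a=im[120:290,140:340] if n=="side" else im[110:220,190:370]
    cv2.imwrite(f"pics/{n}3.png",cv2.resize(a[:,:,::-1],None,fx=3.5 if n=="side" else 4.4,fy=3.5 if n=="side" else 4.4,interpolation=cv2.INTER_CUBIC))
E
```

```text
(no output)
```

View pics/side3.png

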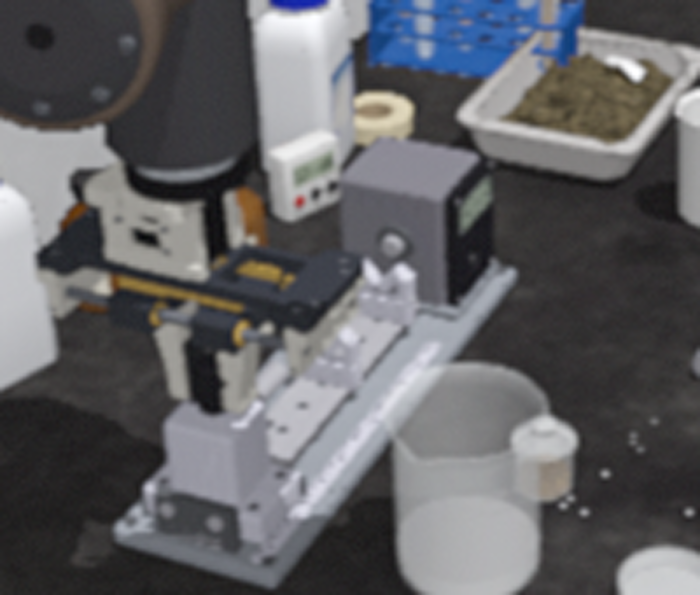

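Call:
arm_command([
  [[0,0,0],[0.3,-2.5,0],1],
  [[0,0,0],[0,0,0],0],
  [[0,0,0],[0,0,0],0],
  [[0,0,0],[0,0,0],0],
  [[0,0,0],[0,0,40],0],
  [[0,0,0],[0,0,40],0],
  [[0,0,-0.05],[-20,-38,30],0],
  [[0,0,-0.05],[-20,-38,0],0],
])

```text
t: 5.95
eef_pos: [0.5574, 0.0429, 0.4007]
ee_rot: [-3.134, 0.002, -1.548]
force: [-1.2, -0.6, 0.3]
width: 0.0711
```

```bash
python3 - <<'E'
from h import *
im,d=grab_frame("side");cv2.imwrite("pics/side4.png",cv2.resize(im[120:290,140:340,::-1],None,fx=3.5,fy=3.5,interpolation=cv2.INTER_CUBIC))
E
```

```text
(no output)
```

View pics/side4.png

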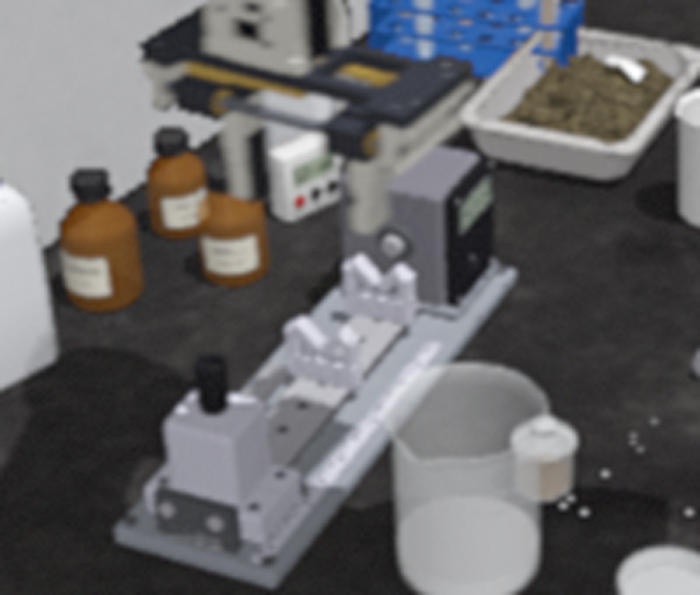

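Call:
arm_command([
  [[0,0,0.05],[20,20,0],1],
  [[0,0,0.05],[21,20,0],1],
  [[0,0,0],[0,0,-30],1],
  [[0,0,0],[0,0,-40],1],
  [[0,0,0],[0,0,-35],1],
  [[0,0,0],[0,0,-8],1],
  [[0,0,0],[0,0,0],1],
])

```text
t: 6.7
eef_pos: [0.5973, 0.0825, 0.2824]
ee_rot: [3.139, -0.001, -1.448]
force: [0.7, 0.2, 1.1]
width: 0.03
```

Call:
arm_command([
  [[0,0,0],[-0.8,6,0],1],
  [[0,0,0],[-0.4,4,0],1],
  [[0,0,0],[0,0,0],1],
])

```text
t: 7.0
eef_pos: [0.5965, 0.0933, 0.2851]
ee_rot: [-3.139, 0.001, -1.448]
force: [0.0, 0.0, -0.0]
width: 0.0061
```

Call:
arm_command([
  [[0,0,0],[-0.4,3,0],1],
  [[0,0,0],[-0.2,2,0],1],
  [[0,0,0],[0,0,0],1],
])

```text
t: 7.3
eef_pos: [0.5956, 0.0976, 0.2837]
ee_rot: [-3.141, 0.0, -1.449]
force: [0.1, -0.0, 0.1]
width: 0.0007
```

Call:
arm_command([
  [[0,0,0],[-0.2,2,0],1],
  [[0,0,0],[0,0,0],1],
])

```text
t: 7.5
eef_pos: [0.5955, 0.0985, 0.2836]
ee_rot: [3.141, -0.002, -1.449]
force: [2.5, -6.6, 2.0]
width: 0.0001
```

Call:
arm_command([
  [[0,0,0],[-0.2,2,0],1],
  [[0,0,0],[0,0,0],1],
])

```text
t: 7.7
eef_pos: [0.5955, 0.0992, 0.2836]
ee_rot: [3.141, -0.004, -1.449]
force: [3.4, -14.2, 2.8]
width: 0.0006
```

Call:
arm_command([
  [[0,0,0],[1.2,-10,0],1],
  [[0,0,0],[0,0,45],0],
  [[0,0,0],[0,0,40],0],
  [[0,0,-0.049],[-20,-35,25],0],
  [[0,0,-0.048],[-20,-38,0],0],
  [[0,0,0],[-22,-38,0],0],
  [[0,0,0],[-22,-38,0],0],
  [[0,0,0],[-22,-38,0],0],
])

```text
t: 8.5
eef_pos: [0.489, -0.0968, 0.3934]
ee_rot: [-3.141, 0.001, -1.545]
force: [0.2, -1.0, 0.7]
width: 0.0508
```

Call:
arm_command([
  [[0,0,0],[-25,-40,0],0],
  [[0,0,0],[-25,-40,-40],0],
  [[0,0,0],[-25,-40,-40],0],
  [[0,0,0],[-22,-41,-40],0],
  [[0,0,0],[0,0,0],0],
])

```text
t: 9.0
eef_pos: [0.4029, -0.2357, 0.292]
ee_rot: [3.134, 0.002, -1.551]
force: [-0.6, 0.7, 0.3]
width: 0.0865
```

Call:
arm_command([
  [[0,0,0],[0,0,0],0],
])

```text
t: 9.1
eef_pos: [0.4064, -0.2344, 0.2955]
ee_rot: [3.14, 0.0, -1.548]
force: [0.0, 0.5, 0.1]
width: 0.0874
```

Need (-14, -30) mm more, then down to TCP z ≈ 0.180.

Call:
arm_command([
  [[0,0,0],[-7,-15,0],0],
  [[0,0,0],[-7,-15,0],0],
  [[0,0,0],[0,0,-30],0],
  [[0,0,0],[0,0,-35],0],
  [[0,0,0],[0,0,0],0],
  [[0,0,0],[0,0,0],0],
])

```text
t: 9.7
eef_pos: [0.394, -0.2632, 0.232]
ee_rot: [3.142, -0.0, -1.544]
force: [0.5, 0.6, 0.5]
width: 0.0873
```

```bash
python3 - <<'E'
from h import *
for n in("side","top"):
    im,d=grab_frame(n)
    a=im[130:270,280:460] if n=="side" else im[190:300,300:480]
    cv2.imwrite(f"pics/{n}5.png",cv2.resize(a[:,:,::-1],None,fx=4,fy=4,interpolation=cv2.INTER_CUBIC))
E
```

```text
(no output)
```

View pics/side5.png

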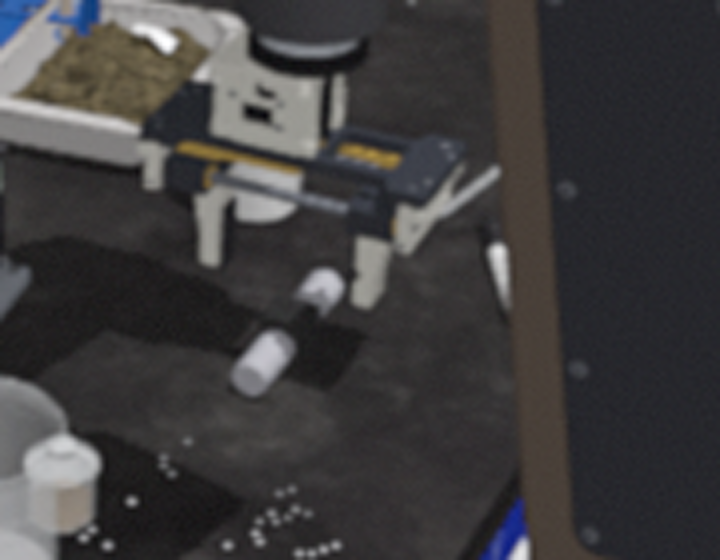

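View pics/top5.png

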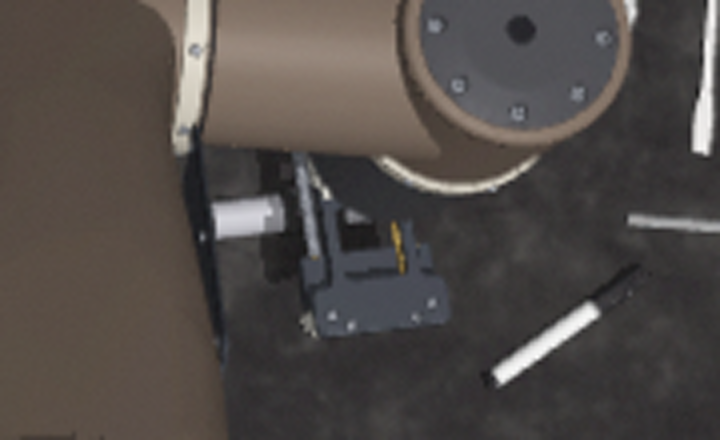

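Call:
arm_command([
  [[0,0,0],[-1,-1,-25],0],
  [[0,0,0],[0,0,-20],0],
  [[0,0,0],[0,0,-6],0],
  [[0,0,0],[0,0,0],0],
  [[0,0,0],[0,0,0],0],
], squeeze=40)

```text
t: 10.3
eef_pos: [0.3928, -0.2647, 0.1813]
ee_rot: [-3.14, -0.001, -1.545]
force: [0.7, -0.7, 0.4]
width: 0.0878
```

Call:
arm_command([
  [[0,0,0],[0,0,0],1],
  [[0,0,0],[0,0,0],1],
  [[0,0,0],[0,0,0],1],
  [[0,0,0],[0,0,0],1],
  [[0,0,0],[0,0,0],1],
  [[0,0,0],[0,0,0],1],
  [[0,0,0],[0,0,0],1],
])

```text
t: 11.0
eef_pos: [0.3919, -0.2646, 0.18]
ee_rot: [3.142, 0.0, -1.546]
force: [0.4, 0.1, -0.6]
width: 0.0375
```

Call:
arm_command([
  [[0,0,0],[0,0,0],1],
  [[0,0,0],[0,0,0],1],
  [[0,0,0],[0,0,0],1],
])

```text
t: 11.3
eef_pos: [0.3919, -0.2646, 0.18]
ee_rot: [3.141, 0.0, -1.546]
force: [0.1, -0.8, 0.1]
width: 0.03
```

Call:
arm_command([
  [[0,0,0],[0,0,10],1],
  [[0,0,0],[0,0,30],1],
  [[0,0,0],[0,0,40],1],
  [[0,0,0],[0,0,40],1],
  [[0,0,0],[0,0,20],1],
  [[0,0,0],[0,0,0],1],
])

```text
t: 11.9
eef_pos: [0.3925, -0.2648, 0.3236]
ee_rot: [-3.135, -0.002, -1.545]
force: [0.1, 0.5, -2.6]
width: 0.0298
```

```bash
python3 - <<'E'
from h import *
s=get_state();print({k:np.round(s[k],4).tolist() for k in("eef_pos","ee_rot","force","moment","width")})
im,d=grab_frame("side");a=im[90:250,280:460];cv2.imwrite("pics/side6.png",cv2.resize(a[:,:,::-1],None,fx=4,fy=4,interpolation=cv2.INTER_CUBIC))
c=s["eef_pos"];yw=s["ee_rot"][2]+np.pi/2
for l in(-.065,-.02,0,.02,.065): print(l,((proj("side",[c[0]-np.sin(yw)*l,c[1]+np.cos(yw)*l,c[2]-.165])-[280,90])*4).round())
E
```

```text
{'eef_pos': [0.3925, -0.2648, 0.3236], 'ee_rot': [-3.1354, -0.0017, -1.5455], 'force': [0.1021, 0.5021, -2.5714], 'moment': [0.0433, 0.0402, -0.0031], 'width': 0.0298}
-0.065 [342. 256.]
-0.02 [315. 285.]
0 [303. 298.]
0.02 [291. 312.]
0.065 [261. 344.]
```

View pics/side6.png

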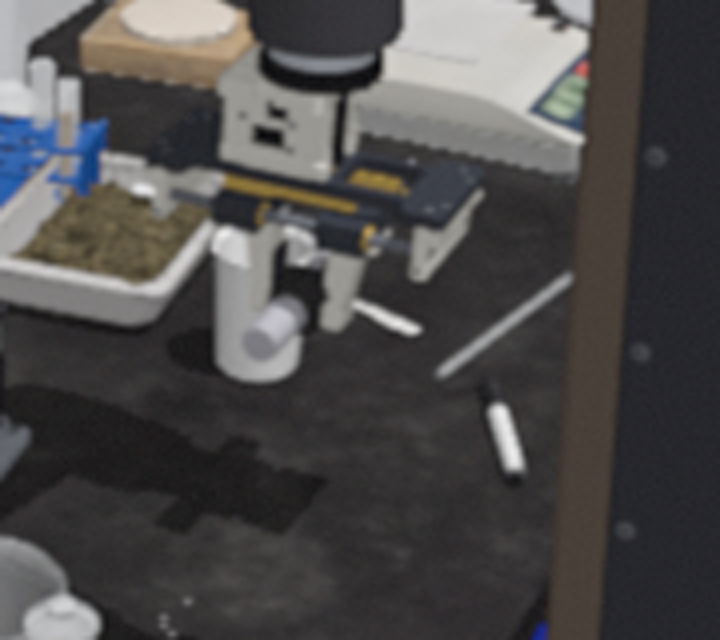

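Call:
arm_command([
  [[0,0,0],[10,9,25],1],
  [[0,0,0.02],[30,27,0],1],
  [[0,0,0.02],[35,31,0],1],
  [[0,0,0.02],[35,31,0],1],
  [[0,0,0.02],[35,31,0],1],
  [[0,0,0.018],[35,31,0],1],
  [[0,0,0],[30,26,0],1],
  [[0,0,0],[15,13,0],1],
])

```text
t: 12.75
eef_pos: [0.6186, -0.0632, 0.3422]
ee_rot: [3.138, 0.0, -1.446]
force: [0.1, -1.3, -3.1]
width: 0.0297
```

Call:
arm_command([
  [[0,0,0],[0,0,-20],1],
  [[0,0,0],[0,0,-30],1],
  [[0,0,0],[0,0,0],1],
  [[0,0,0],[0,0,0],1],
])

```text
t: 13.15
eef_pos: [0.6166, -0.0658, 0.2936]
ee_rot: [3.138, -0.0, -1.448]
force: [0.5, 0.7, -2.0]
width: 0.0295
```

```bash
python3 - <<'E'
from h import *
s=get_state();print({k:np.round(s[k],4).tolist() for k in("eef_pos","ee_rot","force","moment","width")})
for n in("side","top"):
    im,d=grab_frame(n)
    a=im[120:260,180:340] if n=="side" else im[100:220,190:370]
    cv2.imwrite(f"pics/{n}7.png",cv2.resize(a[:,:,::-1],None,fx=4.2,fy=4.2,interpolation=cv2.INTER_CUBIC))
E
```

```text
{'eef_pos': [0.6166, -0.0658, 0.2936], 'ee_rot': [3.1377, -0.0005, -1.4477], 'force': [0.5392, 0.6944, -2.005], 'moment': [-0.0246, 0.0211, -0.0044], 'width': 0.0295}
```

View pics/side7.png

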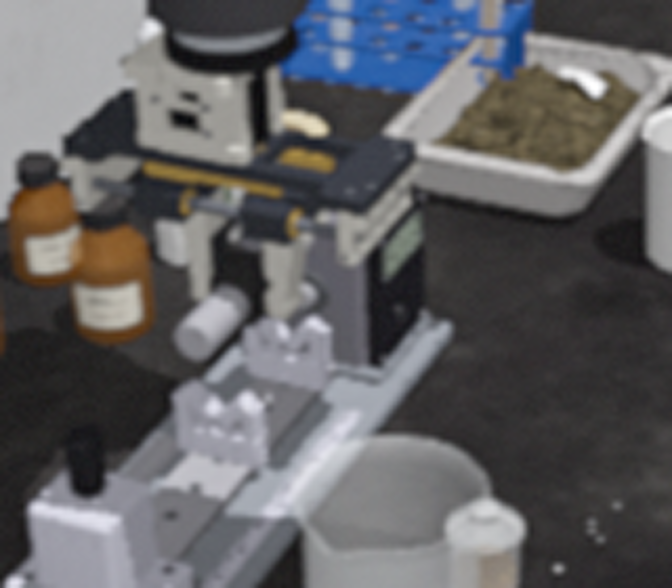

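View pics/top7.png

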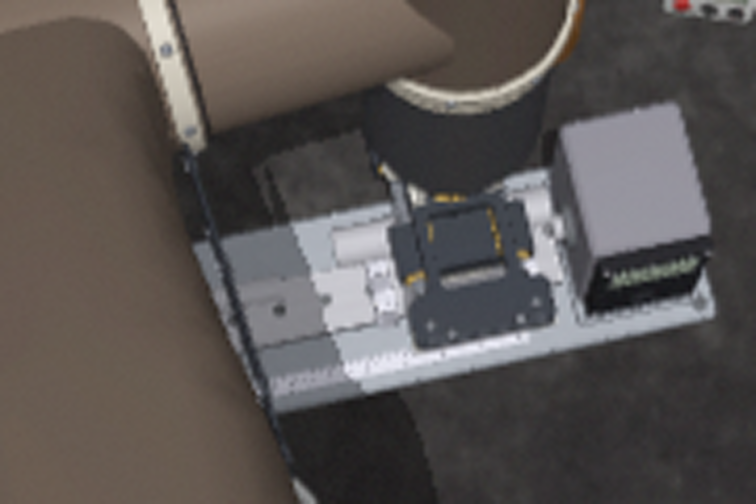

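```bash
python3 - <<'E'
from h import *
im,d=grab_frame("side")
S=12
a=cv2.resize(im[190:240,215:265,::-1],None,fx=S,fy=S,interpolation=cv2.INTER_CUBIC)
def wld(p,g):
    c,s=np.cos(p[2]),np.sin(p[2]);return [p[0]+(c*g[0]-s*g[1])/1e3,p[1]+(s*g[0]+c*g[1])/1e3,g[2]/1e3]
p=[.6140,-.037,.1237]
for y in(16,-74):
  for g in[(0,y,80),(0,y,68),(0,y,63),(-12,y,80),(12,y,80)]:
    q=(proj("side",wld(p,g))-[215,190]+.5)*S;print(g,q.round());cv2.circle(a,tuple(q.astype(int)),3,(0,0,255),-1)
cv2.imwrite("pics/v8.png",a)
E
```

```text
(0, 16, 80) [196. 285.]
(0, 16, 68) [200. 333.]
(0, 16, 63) [201. 353.]
(-12, 16, 80) [248. 297.]
(12, 16, 80) [145. 272.]
(0, -74, 80) [392.  70.]
(0, -74, 68) [394. 117.]
(0, -74, 63) [395. 137.]
(-12, -74, 80) [441.  81.]
(12, -74, 80) [342.  59.]
```

View pics/v8.png

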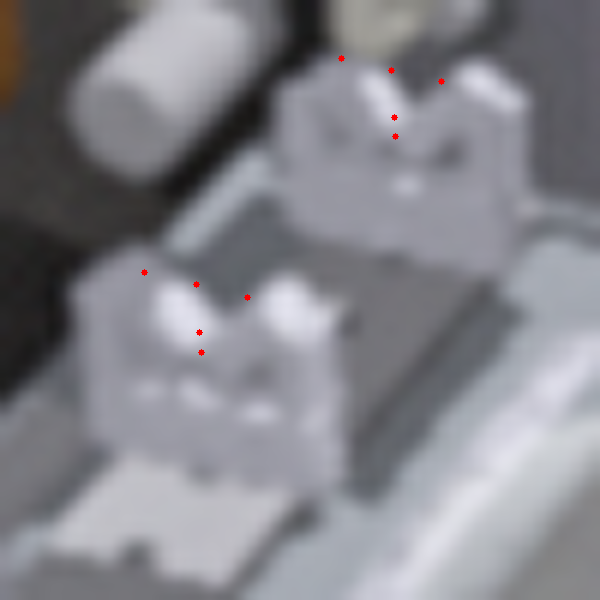

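```bash
python3 - <<'E'
from h import *
s=get_state();c=s["eef_pos"];yw=s["ee_rot"][2]+np.pi/2;l=.065
A=R.from_euler("xyz",s["ee_rot"]).as_matrix()
P=c+A@[0,0,.165]+l*np.array([-np.sin(yw),np.cos(yw),0]);print(P,(proj("side",P)-[215,190]+.5)*12)
for dx in(-.012,.012):print((proj("side",P+[dx,0,0])-[215,190]+.5)*12)
for dz in(-.012,.012):print((proj("side",P+[0,0,dz])-[215,190]+.5)*12)
im,d=grab_frame("side")
a=cv2.resize(im[190:215,215:240,::-1],None,fx=24,fy=24,interpolation=cv2.INTER_CUBIC);cv2.imwrite("pics/v9.png",cv2.normalize(a,None,0,255,cv2.NORM_MINMAX))
E
```

```text
[ 0.60970577 -0.00125997  0.13130462] [132.08553207 121.71902824]
[181.50365889 137.75692827]
[ 83.07139621 105.81223732]
[136.1754607  172.43720355]
[127.95316628  70.47460029]
```

View pics/v9.png

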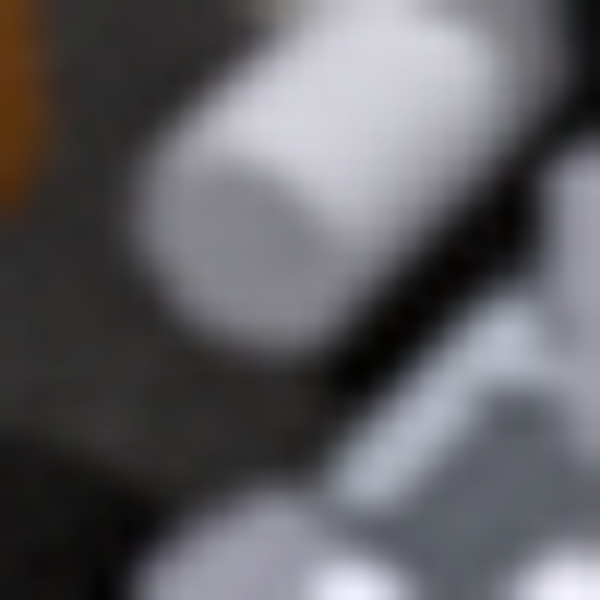

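```bash
python3 - <<'E'
from h import *
im,d=grab_frame("side")
x0,y0,S=219,206,24
a=cv2.resize(im[y0:y0+25,x0:x0+28,::-1],None,fx=S,fy=S,interpolation=cv2.INTER_CUBIC);a=cv2.normalize(a,None,0,255,cv2.NORM_MINMAX)
def wld(p,g):
    c,s=np.cos(p[2]),np.sin(p[2]);return [p[0]+(c*g[0]-s*g[1])/1e3,p[1]+(s*g[0]+c*g[1])/1e3,g[2]/1e3]
p=[.6140,-.037,.1237]
for y,col in((16,(0,0,255)),(4,(0,255,0))):
  for g in[(0,y,63),(-17,y,80),(17,y,80),(-30,y,32),(30,y,32)]:
    q=(proj("side",wld(p,g))-[x0,y0]+.5)*S;print(g,q.round());cv2.circle(a,tuple(q.astype(int)),3,col,-1)
cv2.imwrite("pics/v10.png",a)
E
```

```text
(0, 16, 63) [306. 322.]
(-17, 16, 80) [443. 221.]
(17, 16, 80) [150. 150.]
(-30, 16, 32) [580. 630.]
(30, 16, 32) [ 73. 502.]
(0, 4, 63) [360. 261.]
(-17, 4, 80) [497. 160.]
(17, 4, 80) [206.  91.]
(-30, 4, 32) [632. 568.]
(30, 4, 32) [128. 442.]
```

View pics/v10.png

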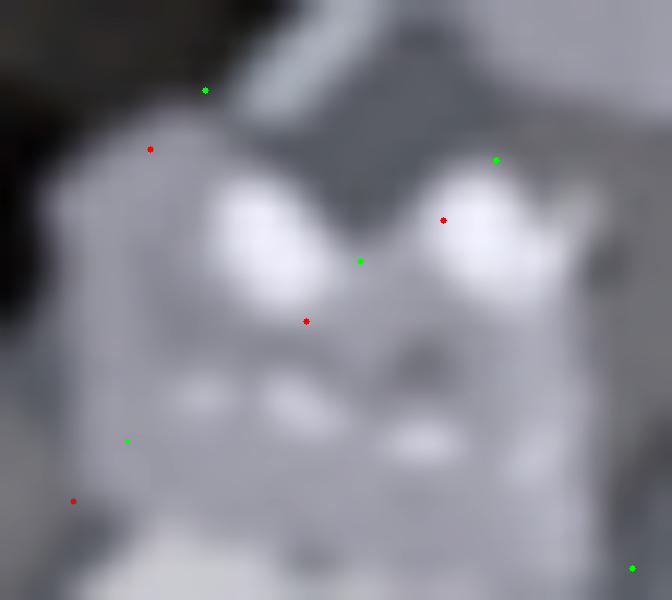

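Call:
arm_command([
  [[0,0,0],[0,0,-15],1],
  [[0,0,0],[0,0,-15],1],
  [[0,0,0],[0,0,-10],1],
  [[0,0,0],[0,0,-4],1],
  [[0,0,0],[0,0,0],1],
  [[0,0,0],[0,0,0],1],
])

```text
t: 14.0
eef_pos: [0.6173, -0.0656, 0.2517]
ee_rot: [-3.141, -0.0, -1.448]
force: [-0.4, 0.0, -3.2]
width: 0.03
```

Call:
arm_command([
  [[0,0,0],[0,0,-2],1],
  [[0,0,0],[0,0,0],1],
])

```text
t: 14.2
eef_pos: [0.617, -0.0656, 0.2493]
ee_rot: [-3.141, 0.0, -1.448]
force: [0.0, -0.8, -3.8]
width: 0.0297
```

Call:
arm_command([
  [[0,0,0],[0,0,-1],1],
  [[0,0,0],[0,0,0],1],
])

```text
t: 14.4
eef_pos: [0.6169, -0.0656, 0.248]
ee_rot: [-3.142, 0.0, -1.448]
force: [-1.3, -0.2, -3.0]
width: 0.0297
```

Call:
arm_command([
  [[0,0,0],[0,0,-1.5],1],
  [[0,0,0],[0,0,0],1],
])

```text
t: 14.6
eef_pos: [0.6169, -0.0656, 0.2463]
ee_rot: [3.141, 0.0, -1.448]
force: [0.8, -0.5, -3.9]
width: 0.0295
```

Call:
arm_command([
  [[0,0,0],[0,0,-1],1],
  [[0,0,0],[0,0,0],1],
])

```text
t: 14.8
eef_pos: [0.617, -0.0656, 0.2455]
ee_rot: [-3.142, -0.0, -1.448]
force: [-0.3, 0.5, -3.2]
width: 0.0298
```

Call:
arm_command([
  [[0,0,0],[0,0,-1],1],
  [[0,0,0],[0,0,0],1],
])

```text
t: 15.0
eef_pos: [0.6172, -0.0656, 0.245]
ee_rot: [-3.141, -0.0, -1.447]
force: [-0.1, 0.4, 0.6]
width: 0.0297
```

Call:
arm_command([
  [[0,0,0],[0,0,-0.3],1],
  [[0,0,0],[0,0,0],0.55],
  [[0,0,0],[0,0,0],0.55],
  [[0,0,0],[0,0,0],0.5],
  [[0,0,0],[0,0,0],0.5],
])

```text
t: 15.5
eef_pos: [0.617, -0.0657, 0.2441]
ee_rot: [3.142, 0.0, -1.448]
force: [0.9, 0.3, 0.5]
width: 0.0432
```

```bash
python3 - <<'E'
from h import *
for n in("side","top"):
    im,d=grab_frame(n)
    a=im[120:270,180:340] if n=="side" else im[100:220,190:370]
    cv2.imwrite(f"pics/{n}11.png",cv2.resize(a[:,:,::-1],None,fx=4,fy=4,interpolation=cv2.INTER_CUBIC))
E
```

```text
(no output)
```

View pics/side11.png

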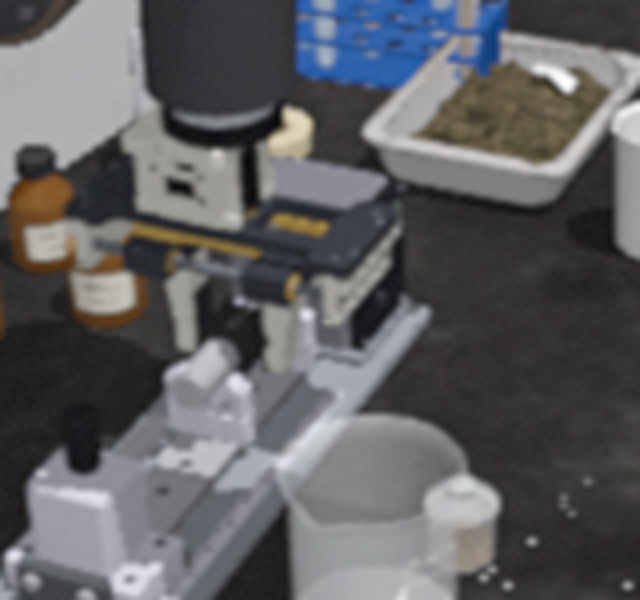

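View pics/top11.png

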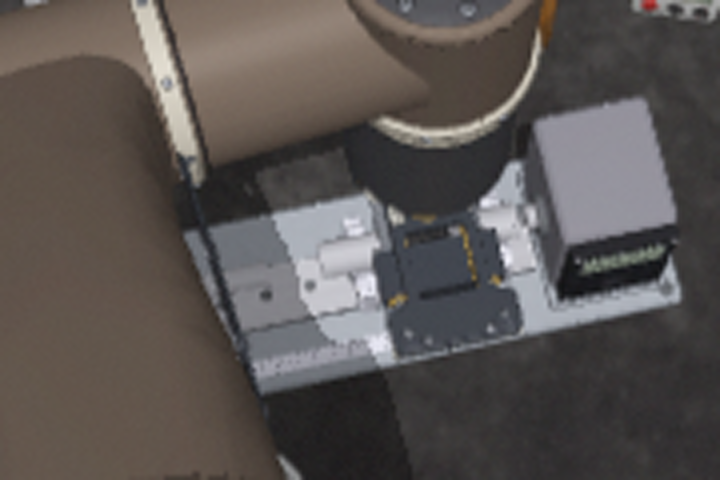

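Call:
arm_command([
  [[0,0,0],[0,0,15],0.5],
  [[0,0,0],[0,0,40],0.5],
  [[0,0,0],[0,0,40],1],
  [[0,0,0],[-3,27,10],1],
  [[0,0,0],[-5,40,0],1],
  [[0,0,0],[-5,40,0],1],
  [[0,0,0],[-5,40,0],1],
  [[0,0,0],[-5,40,0],1],
], squeeze=20)

```text
t: 16.4
eef_pos: [0.5935, 0.1228, 0.3494]
ee_rot: [-3.141, 0.0, -1.448]
force: [0.8, 0.4, 0.7]
width: 0.0028
```

Call:
arm_command([
  [[0,0,0],[-3,25,0],1],
  [[0,0,0],[0,0,0],1],
  [[0,0,0],[0,0,0],1],
])

```text
t: 16.7
eef_pos: [0.5908, 0.147, 0.3491]
ee_rot: [3.141, -0.0, -1.446]
force: [0.6, -1.2, -0.8]
width: 0.0005
```

Call:
arm_command([
  [[0,0,0],[0,0,-30],1],
  [[0,0,0],[0,0,-30],1],
  [[0,0,0],[0,0,-4],1],
  [[0,0,0],[0.7,-6,0],1],
  [[0,0,0],[1.0,-8,0],1],
  [[0,0,0],[1.0,-8,0],1],
  [[0,0,0],[1.0,-8,0],1],
  [[0,0,0],[1.0,-8,0],1],
])

```text
t: 17.5
eef_pos: [0.596, 0.1077, 0.2862]
ee_rot: [-3.14, 0.001, -1.448]
force: [-0.5, 3.0, 0.1]
width: 0.0004
```

Call:
arm_command([
  [[0,0,0],[0.5,-4,0],1],
  [[0,0,0],[0.2,-2,0],1],
  [[0,0,0],[0,0,0],1],
])

```text
t: 17.8
eef_pos: [0.5967, 0.1023, 0.286]
ee_rot: [-3.14, 0.0, -1.448]
force: [-0.5, 2.5, 2.6]
width: 0.0004
```

Call:
arm_command([
  [[0,0,0],[0.3,-2,0],1],
  [[0,0,0],[0.3,-2,0],1],
  [[0,0,0],[0,0,0],1],
])

```text
t: 18.1
eef_pos: [0.5972, 0.0987, 0.2859]
ee_rot: [-3.14, 0.0, -1.447]
force: [-1.6, 4.4, 3.1]
width: 0.0006
```

Call:
arm_command([
  [[0,0,0],[0.2,-2,0],1],
  [[0,0,0],[0,0,0],1],
])

```text
t: 18.3
eef_pos: [0.5974, 0.0972, 0.2859]
ee_rot: [-3.14, 0.001, -1.447]
force: [-3.0, 7.8, 4.9]
width: 0.0006
```

Call:
arm_command([
  [[0,0,0],[0.2,-1.5,0],1],
  [[0,0,0],[0,0,0],1],
])

```text
t: 18.5
eef_pos: [0.5974, 0.0967, 0.2859]
ee_rot: [-3.14, 0.003, -1.447]
force: [-5.3, 13.5, 5.1]
width: 0.0009
```

Call:
arm_command([
  [[0,0,0],[-0.3,3,0],1],
  [[0,0,0],[-1,10,0],1],
  [[0,0,0],[0,0,40],0.6],
  [[0,0,0],[0,0,40],0.6],
  [[0,0,0],[0,0,0],0.6],
])

```text
t: 19.0
eef_pos: [0.5976, 0.1084, 0.371]
ee_rot: [-3.133, 0.001, -1.447]
force: [0.7, -0.4, 0.1]
width: 0.0189
```

```bash
python3 - <<'E'
from h import *
for n in("side","top"):
    im,d=grab_frame(n)
    a=im[120:270,170:330] if n=="side" else im[100:220,190:370]
    cv2.imwrite(f"pics/{n}12.png",cv2.resize(a[:,:,::-1],None,fx=4,fy=4,interpolation=cv2.INTER_CUBIC))
    cv2.imwrite(f"pics/{n}12f.png",im[:,:,::-1])
E
```

```text
(no output)
```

View pics/side12.png

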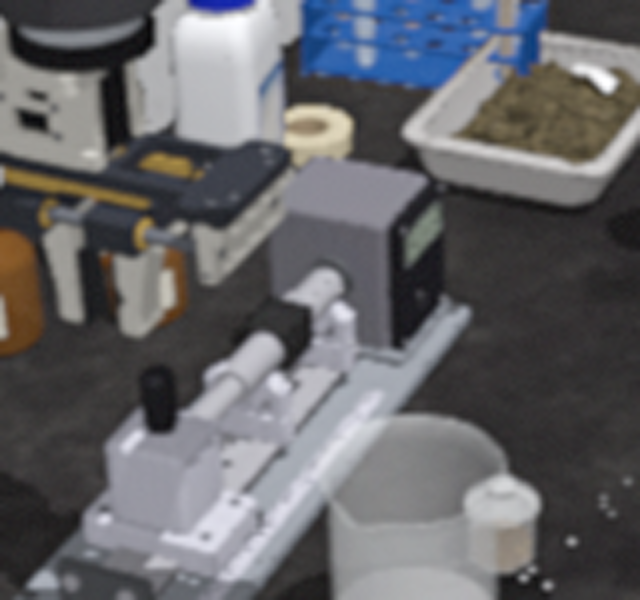

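View pics/side12f.png

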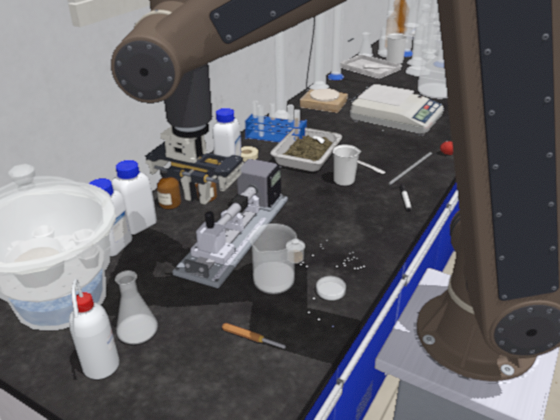

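View pics/top12f.png

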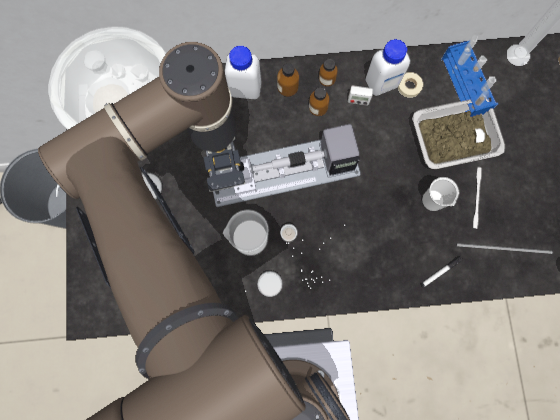

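```bash
python3 - <<'E'
from h import *
im=cv2.cvtColor(cv2.imread("pics/side12f.png"),cv2.COLOR_BGR2HSV)
im0=cv2.cvtColor(cv2.imread("pics/top0.png"),cv2.COLOR_BGR2HSV)
for n,I,(u0,v0,u1,v1) in(("side",im,(210,310,300,360)),("top",im0,(175,225,205,300))):
    m=cv2.inRange(I[v0:v1,u0:u1],(5,110,60),(22,255,255));k,l,st,c=cv2.connectedComponentsWithStats(m);i=1+np.argmax(st[1:,4])
    pts=np.argwhere(l==i)[:,::-1]+[u0,v0];W=np.array([onz(n,*p,.008)[:2] for p in pts]);mu=W.mean(0);ev,V=np.linalg.eigh(np.cov(W.T));d=V[:,1];t=(W-mu)@d
    print(n,st[i],"centroid",mu,"dir",d,np.arctan2(d[1],d[0]),"range",t.min(),t.max(), "mid",mu+d*(t.min()+t.max())/2)
for uv in((283.5,346.5),(223,326.5)): print(onz("side",*uv,.007))
E
```

```text
side [ 12  13  42  20 335] centroid [0.40755631 0.23883877] dir [-0.99579732 -0.09158438] -3.049879754540434 range -0.0471110081487539 0.04730009294056085 mid [0.40746217 0.23883012]
top [  8  13  10  34 196] centroid [0.40875247 0.23816917] dir [-0.99369351 -0.11213034] -3.029226001593293 range -0.04458015612598956 0.046125494602594415 mid [0.40798467 0.23808253]
[0.31557785 0.22876099 0.007     ]
[0.45079912 0.24505099 0.007     ]
```

Call:
arm_command([
  [[0,0,0.1],[-10,10,0],0],
  [[0,0,0.145],[-18,12,0],0],
  [[0,0,0.145],[-18,12,0],0],
  [[0,0,0.145],[-18,12,0],0],
  [[0,0,0.145],[-18,12,0],0],
  [[0,0,0.145],[-18,12,0],0],
  [[0,0,0.145],[-18,12,0],0],
  [[0,0,0.145],[-18,12,0],0],
])

```text
t: 19.9
eef_pos: [0.459, 0.202, 0.3638]
ee_rot: [3.139, 0.001, -0.327]
force: [-0.5, 0.1, -0.5]
width: 0.0865
```

Call:
arm_command([
  [[0,0,0.145],[-18,12,0],0],
  [[0,0,0.145],[-18,12,0],0],
  [[0,0,0.14],[-17,12,0],0.45],
  [[0,0,0],[0,0,-30],0.45],
  [[0,0,0],[0,0,-40],0.45],
  [[0,0,0],[0,0,-20],0.45],
  [[0,0,0],[0,0,0],0.45],
  [[0,0,0],[0,0,0],0.45],
])

```text
t: 20.7
eef_pos: [0.4071, 0.2378, 0.2749]
ee_rot: [3.14, 0.001, 0.097]
force: [-0.8, 0.4, -0.1]
width: 0.0497
```

```bash
python3 - <<'E'
from h import *
s=get_state();print({k:np.round(s[k],4).tolist() for k in("q","eef_pos","ee_rot","force","width")})
for n in("side",):
    im,d=grab_frame(n)
    cv2.imwrite(f"pics/{n}13.png",cv2.resize(im[210:400,170:360,::-1],None,fx=3,fy=3,interpolation=cv2.INTER_CUBIC))
E
```

```text
{'q': [0.9478, 0.1568, -0.5999, 0.0006, -0.8163, 0.72], 'eef_pos': [0.4071, 0.2378, 0.2749], 'ee_rot': [3.1396, 0.0011, 0.0974], 'force': [-0.7731, 0.4089, -0.1422], 'width': 0.0497}
```

View pics/side13.png

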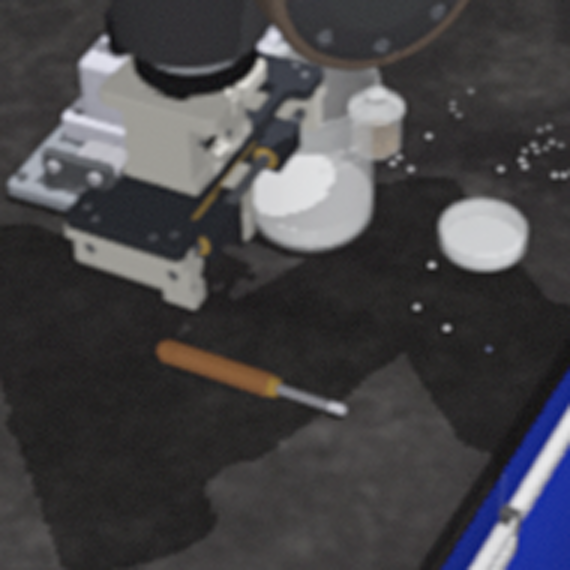

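Call:
arm_command([
  [[0,0,0],[0.5,0.5,-25],0.45],
  [[0,0,0],[0.5,0,-15],0.45],
  [[0,0,0],[0,0,0],0.45],
  [[0,0,0],[0,0,0],0.45],
])

```text
t: 21.15
eef_pos: [0.4085, 0.2387, 0.2363]
ee_rot: [-3.141, -0.001, 0.097]
force: [0.3, -0.5, 0.7]
width: 0.048
```

```bash
python3 - <<'E'
from h import *
s=get_state();print({k:np.round(s[k],4).tolist() for k in("eef_pos","ee_rot","force","width")})
for n in("side","top"):
    im,d=grab_frame(n)
    a=im[210:400,170:360] if n=="side" else im[170:330,140:330]
    cv2.imwrite(f"pics/{n}14.png",cv2.resize(a[:,:,::-1],None,fx=3.5,fy=3.5,interpolation=cv2.INTER_CUBIC)[:600])
E
```

```text
{'eef_pos': [0.4085, 0.2387, 0.2363], 'ee_rot': [-3.1409, -0.001, 0.0974], 'force': [0.2682, -0.4602, 0.6533], 'width': 0.048}
```

View pics/side14.png

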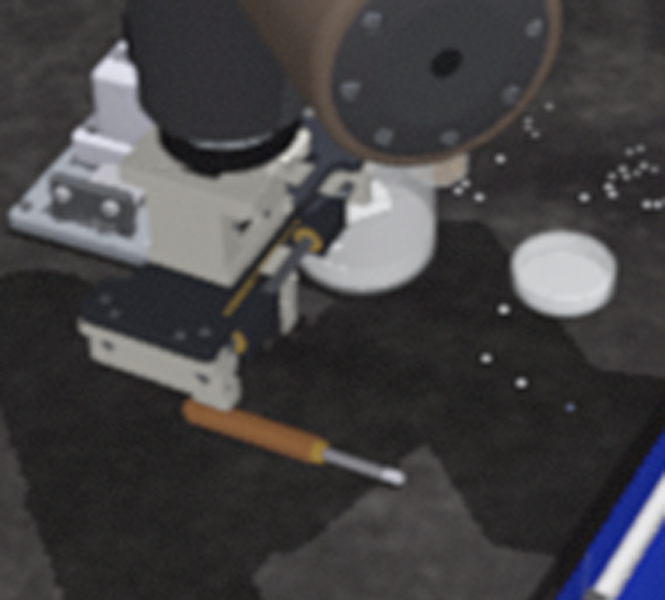

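View pics/top14.png

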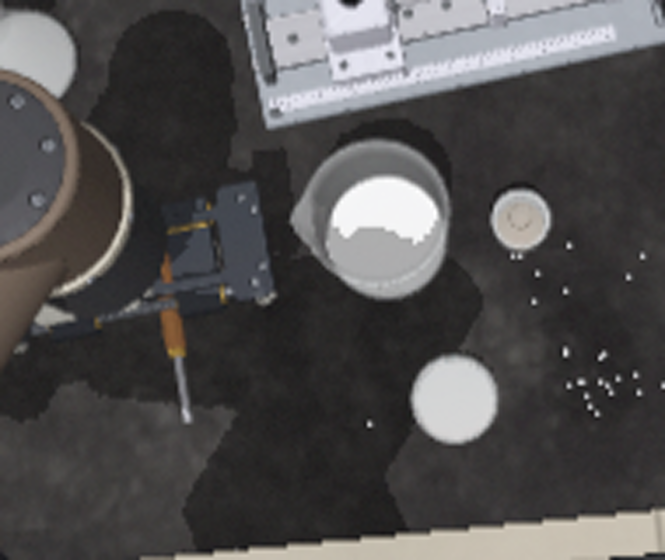

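Call:
arm_command([
  [[0,0,0],[0,0,-25],0.45],
  [[0,0,0],[0,0,-23],0.45],
  [[0,0,0],[0,0,-7],0.45],
  [[0,0,0],[0,0,0],0.45],
  [[0,0,0],[0,0,0],0.45],
], squeeze=40)

```text
t: 21.75
eef_pos: [0.4084, 0.2388, 0.1812]
ee_rot: [-3.141, -0.001, 0.098]
force: [1.1, -0.3, -0.2]
width: 0.0482
```

Call:
arm_command([
  [[0,0,0],[0,0,0],1],
  [[0,0,0],[0,0,0],1],
  [[0,0,0],[0,0,0],1],
  [[0,0,0],[0,0,0],1],
  [[0,0,0],[0,0,0],1],
  [[0,0,0],[0,0,0],1],
  [[0,0,0],[0,0,0],1],
])

```text
t: 22.45
eef_pos: [0.4081, 0.2384, 0.1804]
ee_rot: [-3.142, -0.0, 0.097]
force: [-0.3, -0.6, 3.2]
width: 0.0135
```

Call:
arm_command([
  [[0,0,0],[0,0,10],1],
  [[0,0,0],[0,0,30],1],
  [[0,0,0],[0,0,45],1],
  [[0,0,0],[0,0,45],1],
  [[0,0,0],[0,0,45],1],
  [[0,0,0],[0,0,15],1],
  [[0,0,0],[0,0,0],1],
])

```text
t: 23.15
eef_pos: [0.4083, 0.2386, 0.3738]
ee_rot: [-3.137, -0.005, 0.097]
force: [0.0, 0.4, -1.6]
width: 0.0133
```

```bash
python3 - <<'E'
from h import *
s=get_state();print({k:np.round(s[k],4).tolist() for k in("eef_pos","ee_rot","force","width")})
for n in("side","top"):
    im,d=grab_frame(n)
    cv2.imwrite(f"pics/{n}15.png",im[:,:,::-1])
c=s["eef_pos"];yw=s["ee_rot"][2]+np.pi
for l in(-.04,0,.04,.095):
    P=[c[0]+np.cos(yw)*l,c[1]+np.sin(yw)*l,c[2]-.1734];print(l,proj("side",P).round(1),proj("top",P).round(1))
E
```

```text
{'eef_pos': [0.4083, 0.2386, 0.3738], 'ee_rot': [-3.1372, -0.0045, 0.0974], 'force': [0.0318, 0.4048, -1.6383], 'width': 0.0133}
-0.04 [217.7 252.2] [168.8 226.3]
0 [236.4 257.7] [171.3 243.4]
0.04 [255.7 263.4] [173.9 260.7]
0.095 [283.3 271.5] [177.5 284.9]
```

View pics/side15.png

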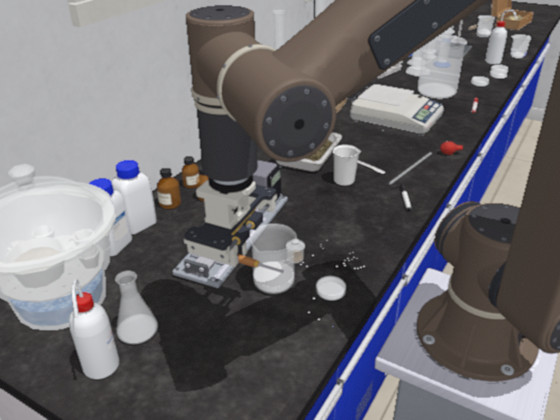

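Call:
arm_command([
  [[0,0,-0.08],[6,-10,0],1],
  [[0,0,-0.148],[8,-21,0],1],
  [[0,0,-0.148],[8,-21,0],1],
  [[0,0,-0.148],[8,-21,0],1],
  [[0,0,-0.148],[8,-21,0],1],
  [[0,0,-0.148],[8,-21,0],1],
  [[0,0,-0.148],[6,-21,0],1],
  [[0,0,-0.148],[0,-21,0],1],
])

```text
t: 24.05
eef_pos: [0.4601, 0.0804, 0.3684]
ee_rot: [3.138, 0.0, -1.025]
force: [0.5, -0.7, -0.3]
width: 0.0133
```

Call:
arm_command([
  [[0,0,-0.148],[0,-21,0],1],
  [[0,0,-0.148],[0,-21,0],1],
  [[0,0,-0.148],[0,-21,0],1],
  [[0,0,-0.148],[0,-21,0],1],
  [[0,0,-0.148],[0,-21,0],1],
  [[0,0,-0.148],[0,-21,0],1],
  [[0,0,-0.148],[0,-21,0],1],
  [[0,0,-0.148],[0,-21,0],1],
])

```text
t: 24.85
eef_pos: [0.4594, -0.0876, 0.3685]
ee_rot: [3.139, -0.002, -2.209]
force: [-0.4, 0.0, -0.4]
width: 0.0129
```

Call:
arm_command([
  [[0,0,-0.148],[0,-21,0],1],
  [[0,0,-0.148],[0,-21,0],1],
  [[0,0,-0.148],[0,-21,0],1],
  [[0,0,-0.148],[0,-21,0],1],
  [[0,0,-0.148],[0,-21,0],1],
  [[0,0,0],[0,-16,0],1],
  [[0,0,0],[0,0,0],1],
])

```text
t: 25.55
eef_pos: [0.4595, -0.2089, 0.3683]
ee_rot: [3.141, -0.004, -2.945]
force: [0.5, -0.8, -0.5]
width: 0.0134
```

Call:
arm_command([
  [[0,0,-0.073],[1,2,-35],1],
  [[0,0,0],[0,0,-40],1],
  [[0,0,0],[0,0,-40],1],
  [[0,0,0],[0,0,-26],1],
  [[0,0,0],[0,0,0],1],
  [[0,0,0],[0,0,0],1],
])

```text
t: 26.15
eef_pos: [0.4611, -0.2053, 0.229]
ee_rot: [3.141, -0.002, -3.015]
force: [0.2, -0.5, 0.5]
width: 0.0135
```

```bash
python3 - <<'E'
from h import *
s=get_state();print({k:np.round(s[k],4).tolist() for k in("q","eef_pos","ee_rot","force","width")})
for n in("side","top"):
    im,d=grab_frame(n)
    a=im[110:260,200:380] if n=="side" else im[110:260,270:450]
    cv2.imwrite(f"pics/{n}16.png",cv2.resize(a[:,:,::-1],None,fx=4,fy=4,interpolation=cv2.INTER_CUBIC))
c=s["eef_pos"];yw=s["ee_rot"][2]+np.pi
for l in(.04,.095):
    P=[c[0]+np.cos(yw)*l,c[1]+np.sin(yw)*l,c[2]-.1734];print(l,(proj("side",P)-[200,110]+.5)*4,(proj("top",P)-[270,110]+.5)*4)
p=[.614,-.037,.1237];g=(P-np.array([p[0],p[1],0]));c_,s_=np.cos(p[2]),np.sin(p[2]);print("tip gauge",c_*g[0]+s_*g[1],-s_*g[0]+c_*g[1],P[2])
def wld(p,g):
    c,s=np.cos(p[2]),np.sin(p[2]);return [p[0]+(c*g[0]-s*g[1])/1e3,p[1]+(s*g[0]+c*g[1])/1e3,g[2]/1e3]
print("hole",(proj("top",wld(p,(-48,-150,54)))-[270,110]+.5)*4,(proj("side",wld(p,(-48,-150,54)))-[200,110]+.5)*4)
E
```

```text
{'q': [-0.0291, 0.2732, -0.5798, 0.0004, -0.72, -1.4154], 'eef_pos': [0.4611, -0.2053, 0.229], 'ee_rot': [3.1415, -0.0023, -3.015], 'force': [0.1752, -0.5166, 0.4557], 'width': 0.0135}
0.04 [422.69837629 360.54947119] [324.20431053 365.38115279]
0.095 [345.70221207 343.75987748] [303.38113733 285.76760542]
tip gauge -0.0775261075648605 -0.1479147260739932 0.05556896790688065
hole [295.27832824 243.6112947 ] [306.55817124 335.34420122]
```

View pics/side16.png

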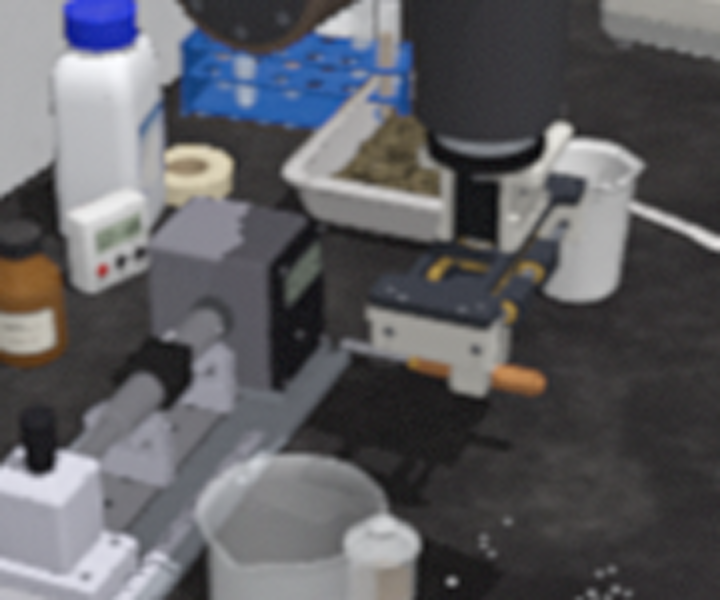

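View pics/top16.png

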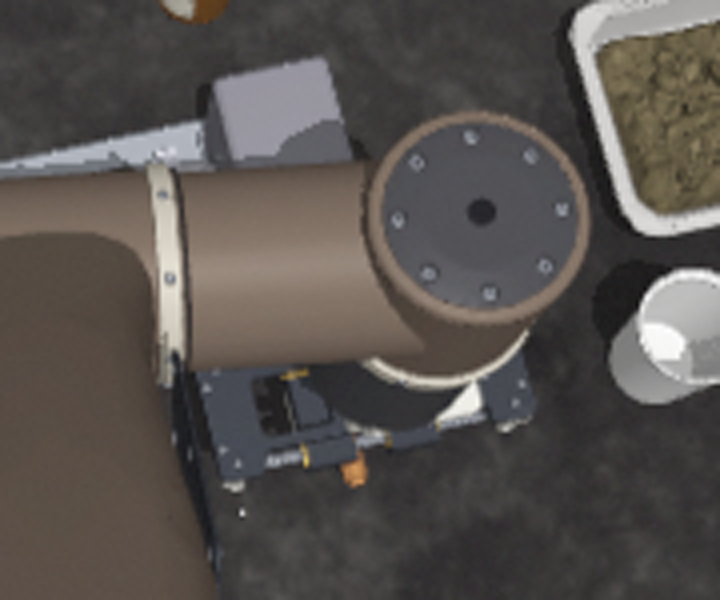

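```bash
python3 - <<'E'
from h import *
def wld(p,g):
    c,s=np.cos(p[2]),np.sin(p[2]);return [p[0]+(c*g[0]-s*g[1])/1e3,p[1]+(s*g[0]+c*g[1])/1e3,g[2]/1e3]
p=[.614,-.035,.1237]
for n,f in(("side","pics/side12f.png"),("top","pics/top12f.png")):
    im=cv2.imread(f);q=proj(n,wld(p,(-48,-150,54)));u0,v0=(q-14).astype(int);S=20
    a=cv2.resize(im[v0:v0+28,u0:u0+28],None,fx=S,fy=S,interpolation=cv2.INTER_CUBIC);a=cv2.normalize(a,None,0,400,cv2.NORM_MINMAX)
    for t in np.linspace(0,2*np.pi,16,endpoint=False):
        r=(proj(n,wld(p,(-48,-150+8.5*np.cos(t),54+8.5*np.sin(t))))-[u0,v0]+.5)*S;cv2.circle(a,tuple(r.astype(int)),2,(0,0,255),-1)
    for g in((-48,-112,126),(-48,-190,126),(-48,-112,20),(-48,-190,20)):
        r=(proj(n,wld(p,g))-[u0,v0]+.5)*S;cv2.circle(a,tuple(r.astype(int)),4,(0,255,0),-1)
    cv2.imwrite(f"pics/hole_{n}.png",a)
E
```

```text
(no output)
```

View pics/hole_side.png

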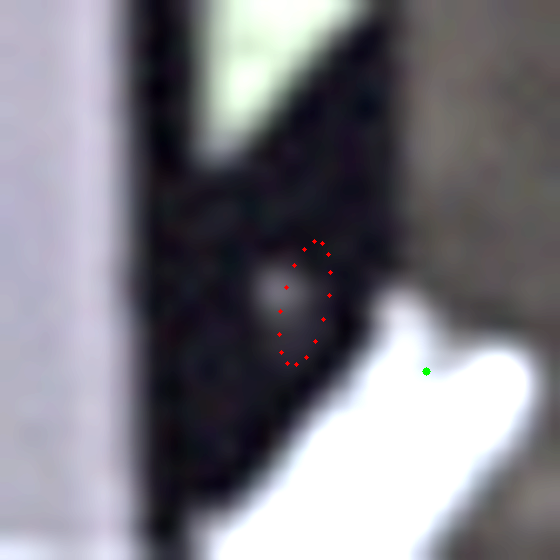

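View pics/hole_top.png

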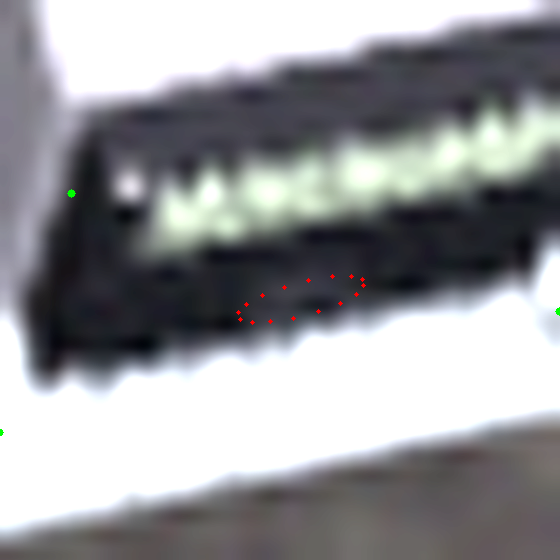

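Call:
arm_command([
  [[0,0,-0.003],[0,-0.6,-1.6],1],
  [[0,0,0],[12,1.5,0],1],
  [[0,0,0],[12,1.5,0],1],
  [[0,0,0],[0,0,0],1],
  [[0,0,0],[0,0,0],1],
])

```text
t: 26.75
eef_pos: [0.4855, -0.2031, 0.2276]
ee_rot: [3.141, -0.0, -3.019]
force: [0.1, 0.1, -0.4]
width: 0.0132
```

```bash
python3 - <<'E'
from h import *
def wld(p,g):
    c,s=np.cos(p[2]),np.sin(p[2]);return [p[0]+(c*g[0]-s*g[1])/1e3,p[1]+(s*g[0]+c*g[1])/1e3,g[2]/1e3]
p=[.614,-.0355,.1237]
s=get_state();print({k:np.round(s[k],4).tolist() for k in("eef_pos","ee_rot","force","width")})
c=s["eef_pos"];yw=s["ee_rot"][2]+np.pi;l=.095
P=np.array([c[0]+np.cos(yw)*l,c[1]+np.sin(yw)*l,c[2]-.1734])
g=(P-np.array([p[0],p[1],0]));c_,s_=np.cos(p[2]),np.sin(p[2]);print("tip gauge",c_*g[0]+s_*g[1],-s_*g[0]+c_*g[1],P[2])
im,_=grab_frame("side");x0,y0,S=262,172,16
a=cv2.resize(im[y0:y0+37,x0:x0+48,::-1],None,fx=S,fy=S,interpolation=cv2.INTER_CUBIC);a=cv2.convertScaleAbs(a,alpha=1.5)
for t in np.linspace(0,2*np.pi,16,endpoint=False):
    r=(proj("side",wld(p,(-48,-150+8.5*np.cos(t),54+8.5*np.sin(t))))-[x0,y0]+.5)*S;cv2.circle(a,tuple(r.astype(int)),2,(0,0,255),-1)
r=(proj("side",P)-[x0,y0]+.5)*S;cv2.circle(a,tuple(r.astype(int)),3,(0,255,0),-1)
cv2.imwrite("pics/tip17.png",a)
E
```

```text
{'eef_pos': [0.4855, -0.2031, 0.2276], 'ee_rot': [3.1415, -0.0, -3.0187], 'force': [0.0805, 0.128, -0.3648], 'width': 0.0132}
tip gauge -0.053193342735331016 -0.15057361482901932 0.054169299136484245
```

View pics/tip17.png

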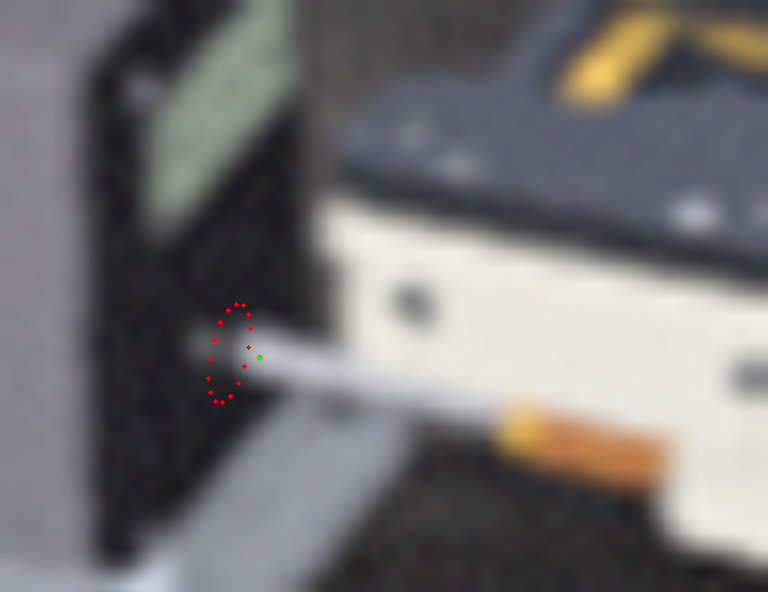

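Call:
arm_command([
  [[0,0,0],[0,0,-1],1],
  [[0,0,0],[4,0.5,0],1],
  [[0,0,0],[3,0.4,0],1],
  [[0,0,0],[0,0,0],1],
])

```text
t: 27.2
eef_pos: [0.4926, -0.2023, 0.2267]
ee_rot: [-3.141, 0.0, -3.019]
force: [0.1, -0.6, -0.8]
width: 0.0134
```

Call:
arm_command([
  [[0,0,0],[2,0.2,0],1],
  [[0,0,0],[1,0.1,0],1],
  [[0,0,0],[0,0,0],1],
])

```text
t: 27.5
eef_pos: [0.4949, -0.202, 0.2265]
ee_rot: [3.141, -0.001, -3.019]
force: [-0.9, 0.4, -0.2]
width: 0.0134
```

Call:
arm_command([
  [[0,0,0],[1,0.1,0],1],
  [[0,0,0],[0,0,0],1],
])

```text
t: 27.7
eef_pos: [0.4956, -0.202, 0.2264]
ee_rot: [3.141, -0.001, -3.019]
force: [-2.5, -0.3, 0.5]
width: 0.0135
```

Call:
arm_command([
  [[0,0,0],[1,0.1,0],1],
  [[0,0,0],[0,0,0],1],
])

```text
t: 27.9
eef_pos: [0.4968, -0.2018, 0.2265]
ee_rot: [3.141, -0.001, -3.019]
force: [-2.8, 0.1, -0.4]
width: 0.0133
```

Call:
arm_command([
  [[0,0,0],[1,0.1,0],1],
  [[0,0,0],[0,0,0],1],
])

```text
t: 28.1
eef_pos: [0.4979, -0.2017, 0.2265]
ee_rot: [3.141, -0.001, -3.019]
force: [-4.3, 0.6, 0.0]
width: 0.0135
```

Call:
arm_command([
  [[0,0,0],[1,0.1,0],1],
  [[0,0,0],[0,0,0],1],
])

```text
t: 28.3
eef_pos: [0.4989, -0.2016, 0.2265]
ee_rot: [3.141, -0.001, -3.019]
force: [-3.5, -0.2, -0.5]
width: 0.0132
```

Call:
arm_command([
  [[0,0,0],[1,0.1,0],1],
  [[0,0,0],[0,0,0],1],
])

```text
t: 28.5
eef_pos: [0.4994, -0.2015, 0.2263]
ee_rot: [3.141, -0.002, -3.019]
force: [-5.2, -0.2, -0.7]
width: 0.0133
```

Call:
arm_command([
  [[0,0,0],[1,0.1,0],1],
  [[0,0,0],[0,0,0],1],
])

```text
t: 28.7
eef_pos: [0.4997, -0.2015, 0.226]
ee_rot: [3.141, -0.004, -3.019]
force: [-6.8, -0.7, 1.0]
width: 0.0132
```

Call:
arm_command([
  [[0,0,0],[1,0.1,0],1],
  [[0,0,0],[0,0,0],1],
  [[0,0,0],[0,0,0],1],
])

```text
t: 29.0
eef_pos: [0.5001, -0.2015, 0.2257]
ee_rot: [3.14, -0.005, -3.02]
force: [-8.6, -1.2, 1.9]
width: 0.0132
```

```bash
python3 - <<'E'
from h import *
im,_=grab_frame("side");x0,y0,S=200,130,4
cv2.imwrite("pics/press18.png",cv2.resize(im[130:270,180:340,::-1],None,fx=4,fy=4,interpolation=cv2.INTER_CUBIC))
E
```

```text
(no output)
```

View pics/press18.png

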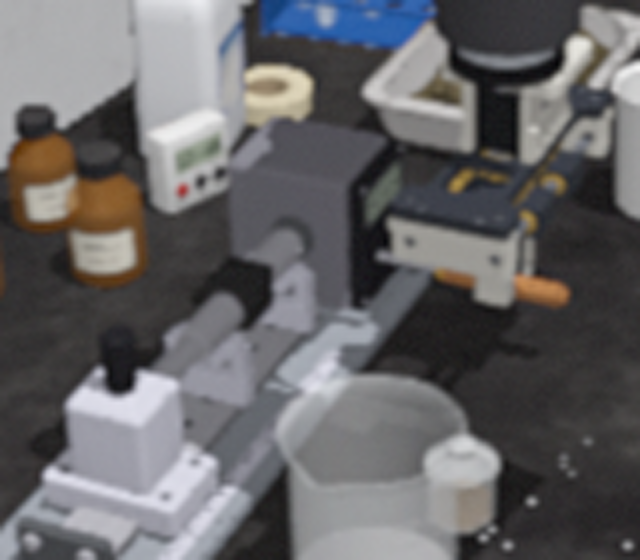

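Call:
arm_command([
  [[0,0,0],[-10,-1.2,0],1],
  [[0,0,0],[-20,-2.5,0],1],
  [[0,0,0],[-25,-3,0],1],
  [[0,0,0],[-15,-2,0],1],
  [[0,0,0],[0,0,-15],1],
  [[0,0,0],[0,0,-20],1],
  [[0,0,0],[0,0,-6],1],
  [[0,0,0],[0,0,0],1],
])

```text
t: 29.85
eef_pos: [0.4323, -0.21, 0.1853]
ee_rot: [-3.142, -0.0, -3.019]
force: [0.6, 0.0, -0.0]
width: 0.0129
```

Call:
arm_command([
  [[0,0,0],[0,0,0],1],
])

```text
t: 29.95
eef_pos: [0.4327, -0.2101, 0.1862]
ee_rot: [-3.141, 0.001, -3.018]
force: [-0.4, 0.2, -0.3]
width: 0.0134
```

Call:
arm_command([
  [[0,0,0],[0,0,-4],1],
  [[0,0,0],[0,0,-1],1],
  [[0,0,0],[0,0,0],1],
])

```text
t: 30.25
eef_pos: [0.4321, -0.21, 0.1807]
ee_rot: [-3.142, 0.0, -3.019]
force: [0.1, -0.2, -0.5]
width: 0.0132
```

Call:
arm_command([
  [[0,0,0],[0,0,-0.7],1],
  [[0,0,0],[0,0,0],1],
])

```text
t: 30.45
eef_pos: [0.4322, -0.21, 0.1804]
ee_rot: [-3.141, 0.0, -3.019]
force: [-0.4, 0.9, 3.6]
width: 0.0131
```

Call:
arm_command([
  [[0,0,0],[0,0,0],0.6],
  [[0,0,0],[0,0,0],0.6],
  [[0,0,0],[0,0,0],0.6],
  [[0,0,0],[0,0,0],0.6],
  [[0,0,0],[0,0,20],0.6],
  [[0,0,0],[0,0,40],0.6],
  [[0,0,0],[-5,-20,45],0.6],
  [[0,0,0],[-10,-40,45],0.6],
])

```text
t: 31.25
eef_pos: [0.4191, -0.2626, 0.3243]
ee_rot: [-3.141, 0.001, -3.016]
force: [2.0, -0.8, -1.3]
width: 0.0354
```

Call:
arm_command([
  [[0,0,0],[-10,-40,0],0.6],
  [[0,0,0],[-10,-40,0],0.6],
  [[0,0,0],[-10,-40,0],0.6],
  [[0,0,0],[-10,-40,0],0.6],
  [[0,0,0],[-10,-40,0],0.6],
  [[0,0,0],[0,0,0],0.6],
  [[0,0,0],[0,0,0],0.6],
])

```text
t: 31.95
eef_pos: [0.3682, -0.4636, 0.321]
ee_rot: [3.141, -0.001, -3.021]
force: [-0.8, 0.3, 0.5]
width: 0.0351
```

```bash
python3 - <<'E'
from h import *
s=get_state();print({k:np.round(s[k],4).tolist() for k in("t","eef_pos","force","width","qd")})
for n in("side","top"):
    im,d=grab_frame(n)
    cv2.imwrite(f"pics/{n}19.png",im[:,:,::-1])
    a=im[130:290,170:340] if n=="side" else im[110:260,200:400]
    cv2.imwrite(f"pics/{n}19z.png",cv2.resize(a[:,:,::-1],None,fx=3.7,fy=3.7,interpolation=cv2.INTER_CUBIC))
E
```

```text
{'t': 31.95, 'eef_pos': [0.3682, -0.4636, 0.321], 'force': [-0.8332, 0.302, 0.4635], 'width': 0.0351, 'qd': [0.0353, -0.018, -0.0183, -0.0035, 0.0004, -0.0061]}
```

View pics/side19.png

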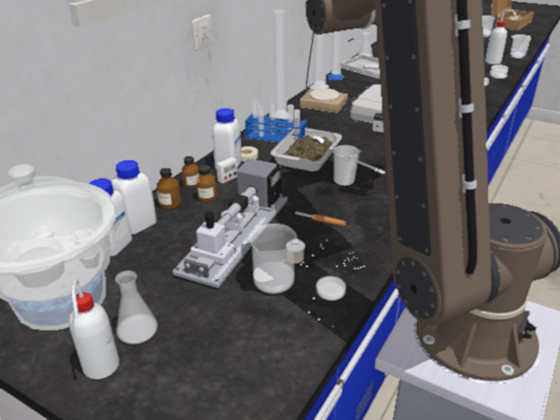

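View pics/top19z.png

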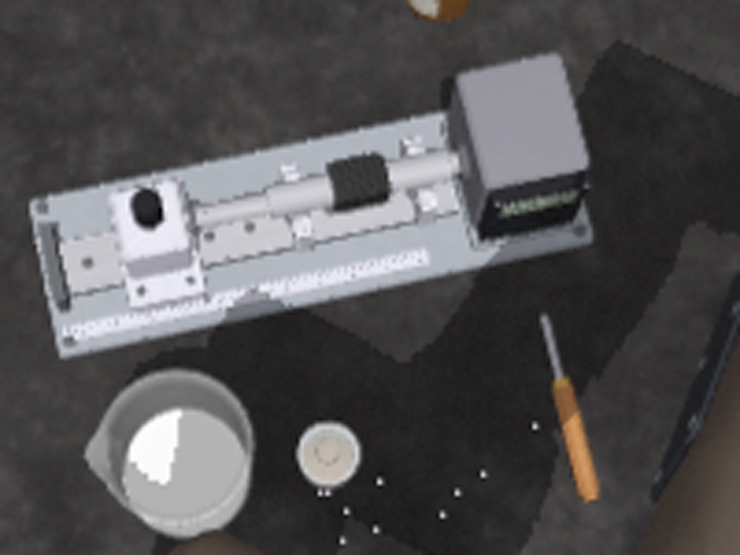

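View pics/side19z.png

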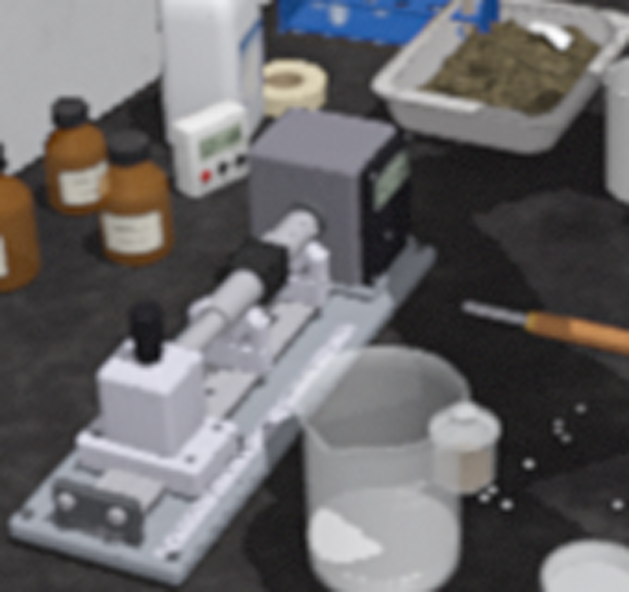

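```bash
python3 -c "
from station import *
print(job_done())"
```

```text
the job is handed in; nothing more can be done
None
```

The job is done and handed in at about 32 s of the 72 s allowed. No verdict comes back at hand-in.

- **Carriage back:** I slid it to its end stop by gripping the knob. Backing off may have pulled it slightly away, so I pushed it again until it stopped dead at about 14 N.
- **Bar:** It is in both V rests. Support was felt at the expected height, and I released it only then.
- **Carriage closed:** Pushing the knob stopped it dead at about 13.5 N. The travel was about 42 mm, which matches a 130 mm bar. The last top and side pictures show no gap at either face.
- **Button:** The stylus pin went into the hole. The button moved about 4–5 mm, and the force rose to 8.6 N against the 4 N spring, so it was fully in.
- **Stylus:** It lies flat on the worktop in front of the gauge, clear of it. The arm is away from everything.
- **Beaker and weighing bottle:** They are at the same picture positions as at the start, to within about 2 px.

**Disagreements:** The two cameras and the contact positions disagreed by about 2–5 mm on where the gauge is. I used the contact-corrected position, and the fits agreed with it. In the top view the display panel's lower edge sat about 5 mm off my model. This did not matter for pressing the button.

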